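Lift a bottle out of a deep well with sprung tongs

TASK

Slide the cover of the two-well block fully clear of the well that holds the small screw-cap bottle, then, with the sprung tongs and without touching the bottle with your hand, grip the bottle by its cap, lift it out and stand it upright in the free end of the spill tray. Put the tongs back upright in their holder, and leave the stoppered bottle in its well and the other things on the bench standing where they are.

Things in the scene. Friction and masses are not known exactly. Their poses are not given: they have to be found in the camera images.
- well_block: Fixed aluminium block, clear front, 88 (its x) x 168 (its y) x 130 mm high; origin: centre of its underside. Two wells open at the top, each 72 x 72 mm, centred at y = +40 and -40 mm; walls 8 mm, well floors 8 mm above the bench, rim 130 mm; guide rails at front and back edges rise to 137 mm. One well holds the small screw-cap bottle, the other the stoppered bottle; which is which varies.
- cover (a joint): White cover plate, 82 (block x) x 80 (block y) x 5 mm, sliding on the block's top along its y, over one well at a time. Value (m) 0: over the well at y = -40 mm, other well fully clear; 0.080 (end stop): over the well at +40 mm. Plate centre is at block y = value - 0.040. Starts half-way, in the way of both wells. Stays where it is left; about 2 N moves it.
- cover_handle (a point): Middle of the steel upright bar on top of the cover: 60 mm along the block's x, 9 mm thick along the block's y, its foot at 136 mm and its top at about 152 mm above the bench; this point is 143.5 mm above the bench. Push the bar sideways.
- bottle: Small amber screw-cap bottle, body 48 mm in diameter, 90 mm tall, about 0.1 kg, the shorter of the two bottles in the block; origin at the centre of its underside, z up.
- bottle_cap (a point): Point on the axis of the small bottle in its cap, 84 mm above its underside. The cap is 33 mm in diameter and reaches from 72 to 90 mm above the underside; the sloping shoulder is in the way of the jaws below about 76 mm.
- other_bottle: Stoppered bottle in the other well, 49 mm in diameter, 98 mm tall, with a disc-shaped stopper 38 mm across instead of a screw cap; origin at the centre of its underside. Must stay in its well.
- tongs: Sprung parallel tongs, 138 mm tall, 0.12 kg, upright in the holder: two flat steel legs, 22 mm wide (tongs x), 4 mm thick, facing each other along tongs y; squeezed, they slide together, staying parallel. Origin: at the legs' lower ends, midway between the open legs, z up; the -y leg is fixed to this frame. Jaw pads at 0 to 14 mm height, 46 mm apart when open; 58 mm over the open legs.
- tongs_grip (a point): Grip point of the tongs, 110 mm above the legs' lower ends, midway between the open legs, with the tongs' axes. Hold here from above, fingers on the outer black pads (22 mm wide, 44 mm tall, centred at this height; 61 mm over both when open). The tongs end 28 mm above this point.
- tongs_jaw (a joint): How far the sprung jaw is squeezed in (m): 0 open (jaw pads 46 mm apart), 0.020 shut (26 mm apart), about 0.0125 when gripping the cap. The spring pushes open with 5 N at 0, rising to 9 N at 0.020, so harder holding closes the tongs unless the fingers stop at a set opening; a squeeze of 20 to 30 N grips the cap well.
- holder: Fixed grey open-topped holder for the tongs, mouth 88 mm (its x) by 40 mm (its y), rim 88 mm above the bench, inner floor 20 mm above the bench; origin at the centre of its underside. The tongs stand in it with their y along the holder's x.
- tray: Fixed white spill tray, 200 mm (its x) by 110 mm (its y), rim 20 mm high, walls 4 mm, inner floor 4 mm above the bench; origin at the centre of its underside. A larger amber bottle stands in the +x end, the -x end is free (set down about 50 mm from the middle towards -x). Over the bench to the right (y below -0.38 m) a wall cabinet hangs 0.65 m up.
- tray_bottle: Amber screw-cap bottle 60 mm in diameter, 115 mm tall, standing in the +x end of the tray; origin at the centre of its underside. Leave it.
- tall_bottle: Loose tall amber bottle, 64 mm in diameter, 172 mm tall, standing to the left or right of the block; origin at the centre of its underside. Leave it standing.
- beaker: Loose glass beaker, 75 mm in diameter, 95 mm tall, on the other side of the block; origin at the centre of its underside. Leave it standing.
There are look-alikes about, which are no part of the job. Leave any green or yellow look-alike of the tray_bottle alone.

How it is judged:
By the outcome, as a careful person would: the job done as asked, in the order asked, and still so for the second after the job is handed in, with the robot touching nothing.
It also fails if it takes over 69 s, if anything falls off the work surface, if the arm or the gripper's body presses on something with over 40 N, if the wrist force passes 120 N, or if a joint passes its speed limit or range.

ROBOT

A 7-joint arm with a two-finger parallel gripper is mounted at the origin on a cart in front of the work surface, level with it; the furniture and walls round the work are solid. World frame = base frame: x ahead of the robot, y to its left, z up, the work surface at z = 0. Lengths are in m, angles in rad, forces in N, time in s.
With the tool pointing down it reaches from about 0.35 to 0.9 m from the base axis. Payload 8.1 kg.
Tool frame: the origin (TCP) lies on the centre line of the jaws, within the pads' length; the fingertips stand 14 mm ahead of it and the grasp point (between the pads) lies 5 mm behind it; z points along the fingers, y is the direction in which the jaws open and shut (so a half turn about z gives the same grasp; the last joint's range is limited). The gripper opens to 92 mm and grips with 3 to 60 N. Pads are 19 mm wide; open, the fingers measure 130 mm over their backs; the gripper's body (75 mm by 190 mm) begins 47 mm behind the grasp point.
Start: joints at [-1.312, 0.434, 0.025, 1.573, -0.012, 1.134, -0.075], TCP at [0.221, 0.585, 0.241] pointing down, gripper open.
Joint ranges: [-2.62, 2.62], [-0.44, 2.09], [-1.27, 1.32], [0.08, 2.57], [-1.32, 4.46], [0.12, 2], [-2.74, 2.74]. Speed limits (rad/s): [2.22, 2.22, 3.01, 3.01, 3.14, 3.14, 3.14].

INTERFACE

Orientations are given as a rotation vector (axis times angle).
In Python, from cell import arm, optics gives the robot as it stands.
- The arm moves only by the shell command python3 -m creep 'ROWS' [FORCE]. ROWS is JSON, a list of rows, each an object with "translation": the shift along the tool's x, y, z in m, a list of three; "rot": the turn, a rotation vector about the tool's x, y, z in degrees, a list of three; "jaw": the finger opening in m, from 0 to 0.0918. In form: [{"translation": [x, y, z], "rot": [wx, wy, wz], "jaw": jaw}, ...]. A call has 1 to 12 rows; each row shifts and turns the commanded pose from where the row before left it, along the tool's axes as they then stand; what a row does not reach is not made up. A row lasts 1/12 s, in which the tool goes at most 41.7 mm and 7.16 degrees, less where a joint would pass 70% of its speed; a pose out of reach is approached as far as the arm can. A call is refused whole if a number of a shift passes 0.0417 or a number of a turn 7.16, either way. A call with a gripper value outside its range is refused whole. The fingers move at their own pace and stop on an object; FORCE is the grip in N (left out, the last holds). Time passes only in rows, so rows that do not move let the fingers close. It gives the time, the measured TCP pose, the force and the opening at its end, in the units of the state.
- arm.observe(): the state, without advancing time (a new reading comes with each control period).
- optics.get_image(name): name is "scene" or "top" or "wrist"; returns the picture (420x560x3 uint8, red, green, blue); there is no depth.
- optics.camera_info(name): a dict with "fx", "fy", "cx", "cy" (pixels), "R" (3x3) and "t" (3): a world point X has camera coordinates R X + t. Camera axes: x right, y down, z forward; pixel columns grow to the right and rows downward; lengths in m; the calibration is good to about 2 mm. A picture is of the moment at which its call begins: read the wrist's pose just before it. camera_info takes no time and is no camera call; for the wrist camera it gives the pose at the moment of the call.
- arm.sign_off(): hands the job in, once; it reports no verdict.
Trained networks look in the newest picture that a camera, given by its name, has taken for a name from the list of things; names that differ only in an ending like _2 or _b are one class to them, and where a whole thing is asked for, a point or a joint stands for the part that bears it (a point fixed in the world has none). Each returns a list of dicts, best first, with "score" (0 to 1); they miss things now and then, are a little off and sometimes report something else, mostly with a low value. They report only what shows in the picture. A call takes as long as a camera call. They do not tell look-alikes from the thing itself.
- optics.boxes_of(camera, thing): "location" ([column, row] in pixels, amid what is visible of it).
- optics.pinpoint(camera, thing): "location" ([column, row] in pixels: a listed point, or the origin of a listed thing).
The state is a dict: "clock": time; "joints": joint angles; "dq": joint speeds; "joint_efforts": joint torques, N m; "position": TCP position; "ee_rot": TCP orientation; "force": force on the tool from outside, world axes, zero at the start; "ft_torque": the same for the moment, N m; "width": opening from 0.0 (shut) to 1.0 (fully open).
Only numpy, scipy, OpenCV 4.12 (cv2) and the standard library are available. Lean on these libraries where they do the work, as an engineer would, in place of code of your own. Each camera call takes 0.05 s, during which the arm holds its last target.

## Working session

There is one attempt and no reset: what is moved stays moved. The work goes in short steps, Python scripts to look and compute and a shell command to move; the robot and the scene stay as the last step left them, time stands still between calls to the robot, and variables do not carry over. Pictures are saved under pics/ and viewed, and the job is handed in when it is done.

```bash
ls -la; mkdir -p pics; python3 - <<'E'
from cell import arm, optics
import cv2
s=arm.observe();print(s)
for n in ["scene","top","wrist"]:
    i=optics.get_image(n);cv2.imwrite(f"pics/a_{n}.png",i[:,:,::-1]);print(n,optics.camera_info(n))
print(arm.observe()["clock"])
E
```

```text
total 12
drwxr-xr-x  3 agent agent 4096 Dec  6 17:10 .
drwxr-xr-x 23 root  root  4096 Dec  6 17:10 ..
drwxr-xr-x  2 agent agent 4096 Dec  6 17:10 pics
{'clock': 0.0, 'joints': array([-1.3116202 ,  0.4352416 ,  0.02496858,  1.57405638, -0.0115811 ,
        1.1340036 , -0.07507551]), 'dq': array([-0.0009336 , -0.00014848,  0.00061659,  0.00038832,  0.00094099,
        0.00210265, -0.00090367]), 'joint_efforts': array([-1.21255263e-03, -6.67855453e+01,  9.84328799e-01, -3.14454138e+01,
       -6.07521040e-02,  4.31434333e-02,  1.68864899e-04]), 'position': array([0.22109681, 0.58408247, 0.23994909]), 'ee_rot': array([-5.65210802e-01, -3.09020233e+00,  2.44926674e-03]), 'force': array([-0.31041462, -0.4055999 , -0.08740114]), 'ft_torque': array([0.01193882, 0.04765147, 0.0206472 ]), 'width': 1.0030470880896831}
scene {'fx': 513.5865072638387, 'fy': 513.5865072638387, 'cx': 278.98722337965074, 'cy': 216.028871435923, 'R': array([[-0.90757159,  0.41939024,  0.0206311 ],
       [ 0.18834019,  0.45050309, -0.87268261],
       [-0.37528894, -0.78813628, -0.48785184]]), 't': array([ 0.47659569, -0.05685455,  1.4674599 ])}
top {'fx': 461.5446382647844, 'fy': 461.5446382647844, 'cx': 279.21410807747145, 'cy': 212.89722217168315, 'R': array([[-0.01151874, -0.99993054,  0.00249772],
       [-0.99057146,  0.01106984, -0.13654906],
       [ 0.13651193, -0.00404704, -0.99063016]]), 't': array([0.07376927, 0.59452067, 1.11378395])}
wrist {'fx': 291.6441385131628, 'fy': 291.6441385131628, 'cx': 280.4949304490931, 'cy': 207.70537808899368, 'R': array([[ 3.54008046e-01,  9.35242009e-01, -8.29535787e-04],
       [ 8.97836660e-01, -3.39600756e-01,  2.80286743e-01],
       [ 2.61854225e-01, -9.99685496e-02, -9.59915962e-01]]), 't': array([-0.62476492, -0.0347751 ,  0.39104684])}
0.15
```

View pics/a_scene.png

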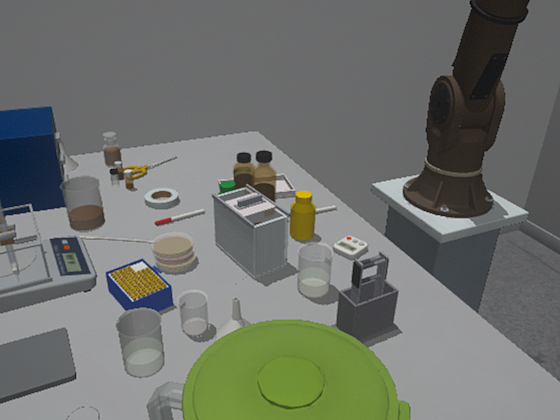

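View pics/a_top.png

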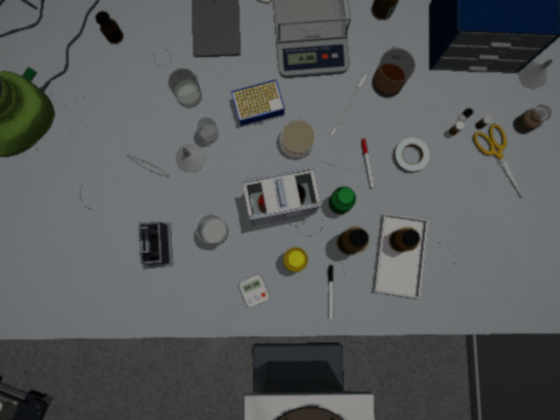

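View pics/a_wrist.png

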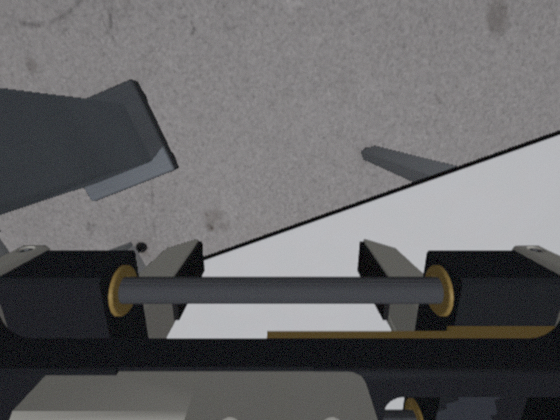

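```bash
python3 - <<'E'
from cell import arm, optics
import cv2
i=cv2.imread("pics/a_top.png")
cv2.imwrite("pics/b_top.png",cv2.resize(i[140:310,120:450],None,fx=2.4,fy=2.4,interpolation=cv2.INTER_CUBIC))
i=cv2.imread("pics/a_scene.png")
cv2.imwrite("pics/b_scene.png",cv2.resize(i[140:340,190:410],None,fx=2.9,fy=2.9,interpolation=cv2.INTER_CUBIC))
for c in ["top","scene"]:
  for t in ["well_block","cover_handle","bottle_cap","bottle","other_bottle","tongs","tongs_grip","holder","tray","tray_bottle","tall_bottle","beaker"]:
    print(c,t,[(round(d["score"],2),[round(float(v),1) for v in d["location"]]) for d in optics.pinpoint(c,t)][:4])
print(arm.observe()["clock"])
E
```

```text
top well_block [(0.94, [282.9, 201.2])]
top cover_handle [(0.7, [281.7, 190.4])]
top bottle_cap [(0.57, [265.6, 200.1])]
top bottle [(0.71, [267.3, 204.0])]
top other_bottle [(0.65, [299.6, 197.8]), (0.27, [400.5, 239.6])]
top tongs [(0.57, [160.6, 246.6])]
top tongs_grip [(0.76, [149.4, 240.8])]
top holder [(0.75, [158.6, 242.7]), (0.72, [397.4, 256.5]), (0.64, [158.6, 246.4]), (0.16, [347.2, 241.6])]
top tray [(0.98, [398.9, 255.0]), (0.15, [282.7, 202.1])]
top tray_bottle [(0.79, [296.4, 257.0]), (0.58, [338.8, 202.0])]
top tall_bottle [(0.8, [346.2, 243.2])]
top beaker [(0.89, [216.9, 230.5])]
scene well_block []
scene cover_handle [(0.55, [248.8, 199.5])]
scene bottle_cap []
scene bottle []
scene other_bottle []
scene tongs []
scene tongs_grip [(0.62, [370.4, 270.1]), (0.25, [249.6, 253.6])]
scene holder [(0.86, [363.4, 327.5]), (0.4, [313.5, 284.5])]
scene tray []
scene tray_bottle [(0.95, [243.9, 194.6]), (0.83, [298.2, 240.0])]
scene tall_bottle []
scene beaker [(0.67, [313.7, 285.3])]
1.35
```

View pics/b_top.png

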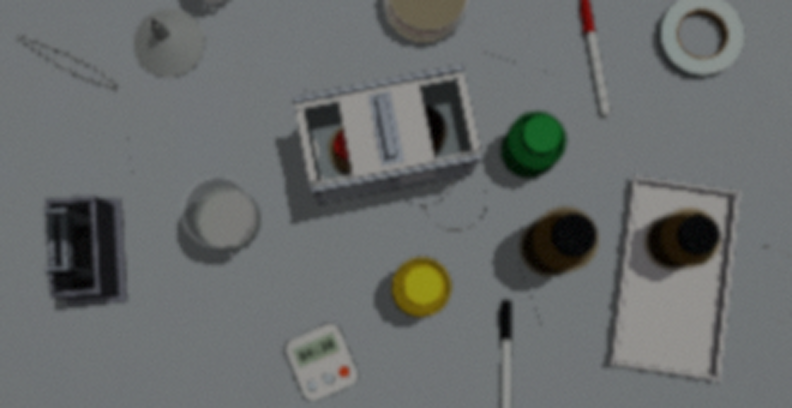

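View pics/b_scene.png

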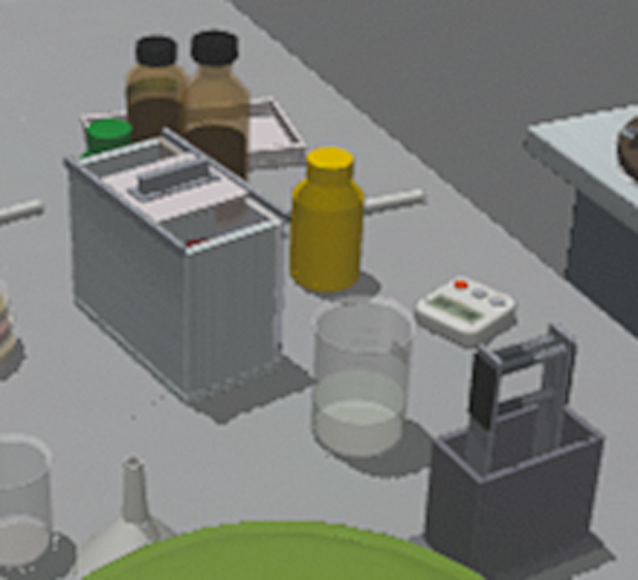

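```bash
cat > h.py <<'E'
import numpy as np, cv2
from cell import arm, optics
from scipy.spatial.transform import Rotation as Ro
def ray(info,px):
    d=np.array([(px[0]-info["cx"])/info["fx"],(px[1]-info["cy"])/info["fy"],1.])
    return -info["R"].T@info["t"], info["R"].T@d
def at(info,px,z):
    o,d=ray(info,px); return o+d*(z-o[2])/d[2]
def proj(info,X):
    c=np.asarray(X)@info["R"].T+info["t"]
    return np.stack([c[...,0]/c[...,2]*info["fx"]+info["cx"],c[...,1]/c[...,2]*info["fy"]+info["cy"]],-1)
def snap(name,fn,crop=None,s=1):
    info=optics.camera_info(name); i=optics.get_image(name)[:,:,::-1].copy()
    j=i if crop is None else i[crop[1]:crop[3],crop[0]:crop[2]]
    cv2.imwrite(fn,cv2.resize(j,None,fx=s,fy=s,interpolation=cv2.INTER_CUBIC)); return info,i
E
python3 - <<'E'
from h import *
np.set_printoptions(precision=4,suppress=True)
t=optics.camera_info("top")
for n,p,z in [("block",(282.9,201.2),0),("handle",(281.7,190.4),.1435),("tongs_grip",(149.4,240.8),.13),("holder",(158.6,244.5),0),("tray",(398.9,255),0),("beaker",(216.9,230.5),0),("tall",(346.2,243.2),0),("yel",(296.4,257),0),("green",(338.8,202),0)]:
    print(n,at(t,p,z))
# block rim corners (crop coords /2.4 +120,140)
f=lambda p:(p[0]/2.4+120,p[1]/2.4+140)
for n,p,z in [("rimTL",(295,102),.137),("rimTR",(465,70),.137),("rimBR",(480,157),.137),("rimBL",(314,190),.137),
 ("hTop",(378,94),.152),("hBot",(388,160),.152),
 ("trTL",(632,182),.02),("trTR",(738,190),.02),("trBR",(720,378),.02),("trBL",(607,365),.02),
 ("hoTL",(47,200),.088),("hoTR",(110,196),.088),("hoBR",(118,300),.088),("hoBL",(55,303),.088),
 ("tgT",(63,210),.138),("tgB",(65,290),.138)]:
    print(n,at(t,f(p),z))
E
```

```text
block [0.6315 0.0569 0.    ]
handle [0.6331 0.0611 0.1435]
tongs_grip [0.522  0.3648 0.13  ]
holder [0.5226 0.3771 0.    ]
tray [ 0.4887 -0.2382  0.    ]
beaker [0.557  0.2279 0.    ]
tall [ 0.5205 -0.1043  0.    ]
yel [0.4866 0.0242 0.    ]
green [ 0.6278 -0.0884  0.    ]
rimTL [0.6539 0.1505 0.137 ]
rimTR [ 0.6836 -0.0139  0.137 ]
rimBR [ 0.5983 -0.0264  0.137 ]
rimBL [0.5683 0.1325 0.137 ]
hTop [0.6577 0.0705 0.152 ]
hBot [0.5941 0.0618 0.152 ]
trTL [ 0.5877 -0.198   0.02  ]
trTR [ 0.5779 -0.3101  0.02  ]
trBR [ 0.382  -0.2805  0.02  ]
trBL [ 0.3966 -0.164   0.02  ]
hoTL [0.5674 0.401  0.088 ]
hoTR [0.5707 0.3384 0.088 ]
hoBR [0.4676 0.3283 0.088 ]
hoBL [0.4654 0.3901 0.088 ]
tgT [0.5517 0.3705 0.138 ]
tgB [0.4761 0.3666 0.138 ]
```

```bash
cat >> h.py <<'E'
def pose():
    s=arm.observe(); return s, np.array(s["position"]), Ro.from_rotvec(s["ee_rot"]).as_matrix()
def plan(xyz,yaw=None,n=None):
    """rows (tool axes) to go to xyz with tool y at world yaw (deg), tool down; prints them"""
    s,p,R=pose(); 
    cy=np.degrees(np.arctan2(R[1,1],R[0,1])); 
    if yaw is None: yaw=cy
    dy=(yaw-cy+180)%360-180
    a=np.radians(yaw); Rt=np.array([[np.sin(a),np.cos(a),0],[-np.cos(a),np.sin(a),0],[0,0,-1]]); 
    if n is None: n=int(max(np.ceil(np.linalg.norm(xyz-p)/.04),np.ceil(abs(dy)/7),1))
    rv=Ro.from_matrix(R.T@Rt).as_rotvec()
    R0=Ro.from_matrix(R); d=(np.asarray(xyz)-p)/n
    print("from",p.round(4),"yaw",round(cy,2),"tilt",np.degrees(np.arccos(-R[2,2])).round(2),"n",n,"rot/row deg",np.degrees(rv/n).round(2), "clock",s["clock"])
    for k in range(n):
        Rk=(R0*Ro.from_rotvec(rv*k/n)).as_matrix(); print((Rk.T@d).round(4).tolist())
E
python3 - <<'E'
from h import *
s,p,R=pose(); t=optics.camera_info("wrist"); c=-t["R"].T@t["t"]
print("cam in tool",R.T@(c-p),"axis in tool",R.T@t["R"][2], "imgx",R.T@t["R"][0])
plan([0.56,0.07,0.36],100.3)
E
```

```text
cam in tool [ 0.07622249  0.00026773 -0.14447899] axis in tool [-2.80150503e-01  3.76658620e-04  9.59956017e-01] imgx [ 1.19160657e-05  9.99999924e-01 -3.88893130e-04]Traceback (most recent call last):
  File "<stdin>", line 4, in <module>
  File "h.py", line 26, in plan
    rv=Ro.from_matrix(R.T@Rt).as_rotvec()
       ~~~~~~~~~~~~~~^^^^^^^^
  File "scipy/spatial/transform/_rotation.pyx", line 1143, in scipy.spatial.transform._rotation.Rotation.from_matrix
ValueError: Non-positive determinant (left-handed or null coordinate frame) in rotation matrix 0: [[-8.56859443e-01  5.15550089e-01  3.84080186e-05]
 [ 5.15550089e-01  8.56859443e-01 -9.88583162e-08]
 [ 3.29612398e-05 -1.97165497e-05  9.99999999e-01]].
```

```bash
sed -i 's/Rt=np.array.*$/Rt=np.array([[-np.sin(a),np.cos(a),0],[np.cos(a),np.sin(a),0],[0,0,-1]])/' h.py
python3 - <<'E'
from h import *
plan([0.50,0.06,0.36],100.3,15)
E
```

```text
from [0.2213 0.5845 0.2407] yaw 69.27 tilt 0.0 n 15 rot/row deg [-0.    0.   -2.07] clock 1.35
[-0.0298, -0.0261, -0.0079]
[-0.0288, -0.0272, -0.0079]
[-0.0278, -0.0282, -0.0079]
[-0.0268, -0.0292, -0.0079]
[-0.0257, -0.0301, -0.008]
[-0.0246, -0.031, -0.008]
[-0.0234, -0.0319, -0.008]
[-0.0223, -0.0327, -0.008]
[-0.0211, -0.0335, -0.008]
[-0.0199, -0.0343, -0.008]
[-0.0186, -0.035, -0.008]
[-0.0173, -0.0356, -0.008]
[-0.016, -0.0362, -0.008]
[-0.0147, -0.0368, -0.008]
[-0.0134, -0.0373, -0.008]
```

```bash
python3 -m creep '[{"translation":[-0.0298,-0.0261,-0.008],"rot":[0,0,-2.07],"jaw":0.04},{"translation":[-0.0288,-0.0272,-0.008],"rot":[0,0,-2.07],"jaw":0.04},{"translation":[-0.0278,-0.0282,-0.008],"rot":[0,0,-2.07],"jaw":0.04},{"translation":[-0.0268,-0.0292,-0.008],"rot":[0,0,-2.07],"jaw":0.04},{"translation":[-0.0257,-0.0301,-0.008],"rot":[0,0,-2.07],"jaw":0.04},{"translation":[-0.0246,-0.031,-0.008],"rot":[0,0,-2.07],"jaw":0.04},{"translation":[-0.0234,-0.0319,-0.008],"rot":[0,0,-2.07],"jaw":0.04},{"translation":[-0.0223,-0.0327,-0.008],"rot":[0,0,-2.07],"jaw":0.04},{"translation":[-0.0211,-0.0335,-0.008],"rot":[0,0,-2.07],"jaw":0.04},{"translation":[-0.0199,-0.0343,-0.008],"rot":[0,0,-2.07],"jaw":0.04},{"translation":[-0.0186,-0.035,-0.008],"rot":[0,0,-2.07],"jaw":0.04},{"translation":[-0.0173,-0.0356,-0.008],"rot":[0,0,-2.07],"jaw":0.04}]' 20
python3 -m creep '[{"translation":[-0.016,-0.0362,-0.008],"rot":[0,0,-2.07],"jaw":0.04},{"translation":[-0.0147,-0.0368,-0.008],"rot":[0,0,-2.07],"jaw":0.04},{"translation":[-0.0134,-0.0373,-0.008],"rot":[0,0,-2.07],"jaw":0.04},{"translation":[0,0,0],"rot":[0,0,0],"jaw":0.04},{"translation":[0,0,0],"rot":[0,0,0],"jaw":0.04}]'
python3 - <<'E'
from h import *
t,i=snap("wrist","pics/c_wrist.png",s=1.4)
for n in ["well_block","cover_handle","bottle_cap","bottle","other_bottle"]:
    print(n,[(round(d["score"],2),[round(float(v),1) for v in d["location"]]) for d in optics.pinpoint("wrist",n)][:3])
t=optics.camera_info("wrist");print(arm.observe()["joints"].round(3))
for d in optics.pinpoint("wrist","cover_handle")[:1]: print(at(t,d["location"],.1435))
for d in optics.pinpoint("wrist","well_block")[:1]: print(at(t,d["location"],.0))
E
```

```text
clock: 2.35
position: [0.4449, 0.163, 0.3375]
ee_rot: [-0.115, 3.139, 0.001]
force: [1.1, 0.0, -0.3]
width: 0.441
clock: 2.77
position: [0.501, 0.0576, 0.3612]
ee_rot: [-0.274, 3.129, -0.001]
force: [-0.4, 0.9, 0.2]
width: 0.434
well_block [(0.63, [269.8, 236.4])]
cover_handle [(0.73, [268.2, 273.1])]
bottle_cap [(0.69, [502.9, 238.0]), (0.68, [294.4, 257.9])]
bottle [(0.68, [290.8, 236.1])]
other_bottle []
[-0.497  0.147  0.316  1.686 -0.047  1.317  1.581]
[0.62413099 0.06783862 0.1435    ]
[0.62782864 0.06583096 0.        ]
```

View pics/c_wrist.png

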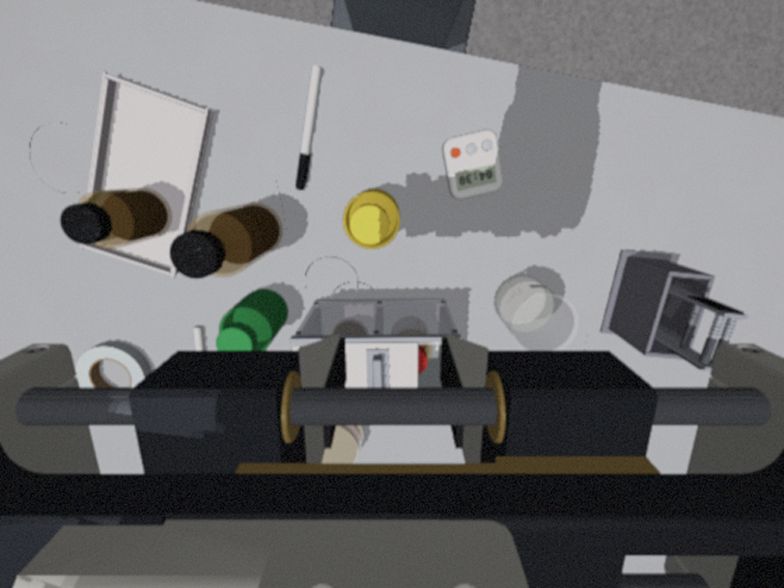

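```bash
python3 - <<'E'
from h import *
plan([0.63,0.065,0.36],100.3)
E
```

```text
from [0.4998 0.0609 0.3606] yaw 100.41 tilt 0.02 n 4 rot/row deg [ 0.   -0.    0.03] clock 3.1667
[-0.0322, -0.0049, 0.0001]
[-0.0322, -0.0049, 0.0001]
[-0.0322, -0.0048, 0.0001]
[-0.0322, -0.0048, 0.0001]
```

```bash
python3 -m creep '[{"translation":[-0.0322,-0.0049,0],"rot":[0,0,0],"jaw":0.04},{"translation":[-0.0322,-0.0049,0],"rot":[0,0,0],"jaw":0.04},{"translation":[-0.0322,-0.0048,0],"rot":[0,0,0],"jaw":0.04},{"translation":[-0.0322,-0.0048,0],"rot":[0,0,0],"jaw":0.04},{"translation":[0,0,0],"rot":[0,0,0],"jaw":0.04},{"translation":[0,0,0],"rot":[0,0,0],"jaw":0.04}]' 20
python3 - <<'E'
from h import *
t,i=snap("wrist","pics/d_wrist.png",crop=(150,0,420,260),s=2.3)
np.set_printoptions(precision=4,suppress=True)
for n,z in [("cover_handle",.1435),("bottle_cap",.092),("bottle",.008),("other_bottle",.008),("well_block",0)]:
    print(n,[(round(d["score"],2),[round(float(v),1) for v in d["location"]],at(t,d["location"],z)) for d in optics.pinpoint("wrist",n)][:3])
plan([0.63,0.065,0.36],100.3)
E
```

```text
clock: 3.67
position: [0.6311, 0.0645, 0.3592]
ee_rot: [0.283, -3.127, 0.001]
force: [-1.0, -1.1, 0.1]
width: 0.435
cover_handle [(0.93, [282.7, 183.2], array([0.6273, 0.0672, 0.1435]))]
bottle_cap [(0.44, [307.2, 172.1], array([0.6154, 0.1007, 0.092 ]))]
bottle [(0.66, [302.6, 167.7], array([0.6214, 0.1016, 0.008 ]))]
other_bottle [(0.78, [259.5, 172.9], array([0.6434, 0.0308, 0.008 ]))]
well_block [(0.97, [277.1, 170.3], array([0.6348, 0.0598, 0.    ]))]
from [0.6296 0.0641 0.3615] yaw 100.33 tilt 0.06 n 1 rot/row deg [0.03 0.05 0.03] clock 3.9667
[-0.0005, 0.0008, 0.0015]
```

View pics/d_wrist.png

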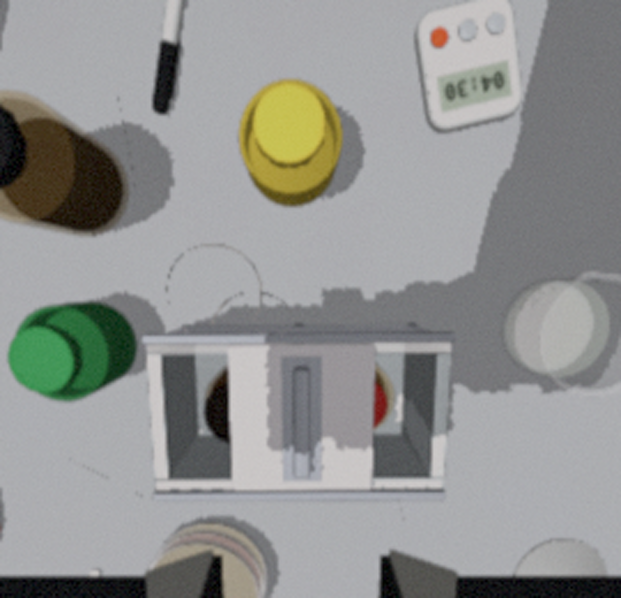

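```bash
python3 - <<'E'
from h import *
t,i=snap("wrist","pics/e.png")
j=i[135:220,205:355]; j=np.clip(j.astype(float)*1.5,0,255).astype(np.uint8)
cv2.imwrite("pics/e_w.png",cv2.resize(j,None,fx=5.2,fy=5.2,interpolation=cv2.INTER_CUBIC))
t,i=snap("top","pics/e2.png")
j=np.clip(i[160:230,235:330].astype(float)*1.5,0,255).astype(np.uint8)
cv2.imwrite("pics/e_t.png",cv2.resize(j,None,fx=6,fy=6,interpolation=cv2.INTER_CUBIC))
E
```

```text
(no output)
```

View pics/e_w.png

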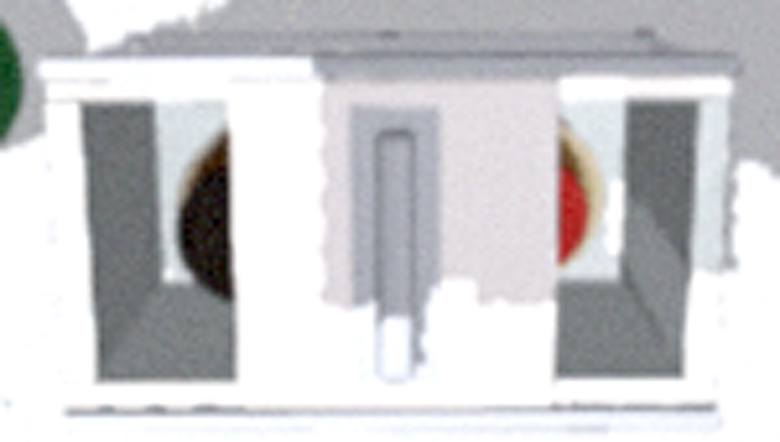

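View pics/e_t.png

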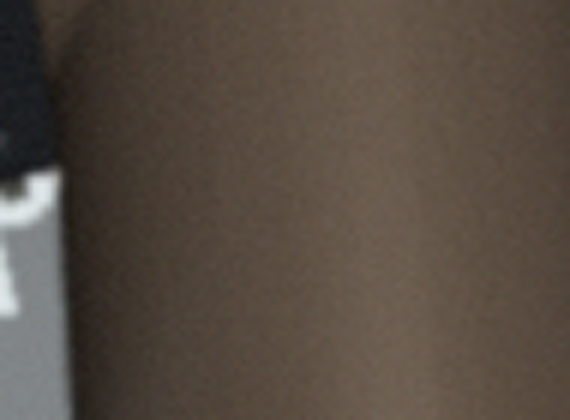

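```bash
python3 - <<'E'
from h import *
t=optics.camera_info("wrist"); print(at(t,(280.8,184),.152))
plan([0.628,0.067,0.156],100.3,7)
E
```

```text
[0.62675466 0.06470725 0.152     ]
from [0.6299 0.0641 0.3614] yaw 100.33 tilt 0.06 n 7 rot/row deg [0.   0.01 0.  ] clock 4.0667
[0.0002, 0.0004, 0.0293]
[0.0002, 0.0004, 0.0293]
[0.0002, 0.0004, 0.0293]
[0.0002, 0.0005, 0.0293]
[0.0002, 0.0005, 0.0293]
[0.0002, 0.0005, 0.0293]
[0.0002, 0.0005, 0.0293]
```

```bash
python3 -m creep '[{"translation":[0.0002,0.0004,0.035],"rot":[0,0,0],"jaw":0.04},{"translation":[0.0002,0.0004,0.035],"rot":[0,0,0],"jaw":0.04},{"translation":[0.0002,0.0004,0.035],"rot":[0,0,0],"jaw":0.04},{"translation":[0.0002,0.0004,0.035],"rot":[0,0,0],"jaw":0.04},{"translation":[0.0002,0.0004,0.035],"rot":[0,0,0],"jaw":0.04},{"translation":[0.0002,0.0004,0.022],"rot":[0,0,0],"jaw":0.04},{"translation":[0,0,0.007],"rot":[0,0,0],"jaw":0.04},{"translation":[0,0,0],"rot":[0,0,0],"jaw":0.04}]' 20
python3 - <<'E'
from h import *
snap("wrist","pics/f_w.png",crop=(150,60,420,300),s=2.5)
plan([0.628,0.067,0.156],100.3,1); print(arm.observe()["force"])
E
```

```text
clock: 4.73
position: [0.6275, 0.0662, 0.1553]
ee_rot: [0.282, -3.126, 0.0]
force: [-0.7, -0.5, -0.9]
width: 0.436
from [0.6287 0.0661 0.1572] yaw 100.32 tilt 0.01 n 1 rot/row deg [-0.   -0.01  0.02] clock 4.7833
[0.0006, 0.001, 0.0012]
[ 0.04714272 -0.60882005  0.91418677]
```

View pics/f_w.png

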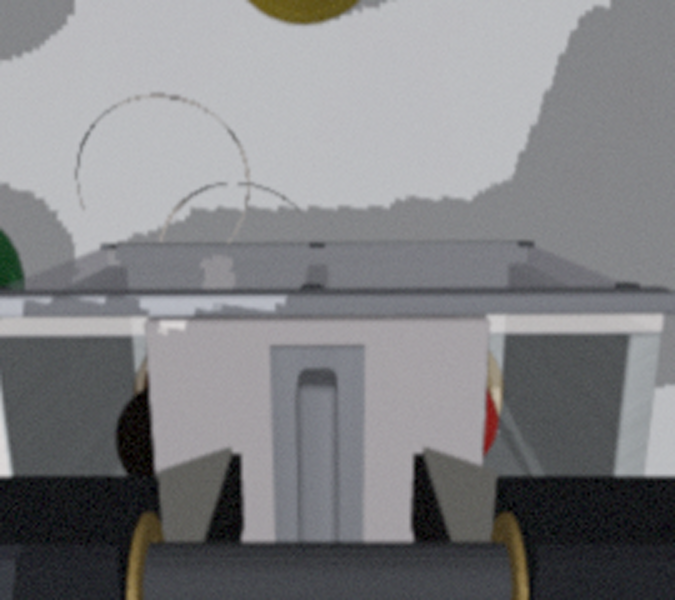

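```bash
python3 -m creep '[{"translation":[0,0,0],"rot":[0,0,0],"jaw":0.015},{"translation":[0,-0.002,0],"rot":[0,0,0],"jaw":0.015},{"translation":[0,0,0],"rot":[0,0,0],"jaw":0.015},{"translation":[0,-0.006,0],"rot":[0,0,0],"jaw":0.015},{"translation":[0,-0.01,0],"rot":[0,0,0],"jaw":0.015},{"translation":[0,-0.01,0],"rot":[0,0,0],"jaw":0.015},{"translation":[0,-0.008,0],"rot":[0,0,0],"jaw":0.015},{"translation":[0,0,0],"rot":[0,0,0],"jaw":0.015}]' 20
python3 - <<'E'
from h import *
snap("wrist","pics/g_w.png",crop=(150,60,420,300),s=2.5)
plan([0.628,0.067,0.156],100.3,1); print(arm.observe()["force"])
E
```

```text
clock: 5.45
position: [0.6357, 0.0272, 0.157]
ee_rot: [-0.277, 3.129, -0.003]
force: [0.7, 0.0, 0.5]
width: 0.163
from [0.6353 0.0282 0.1567] yaw 100.15 tilt 0.07 n 1 rot/row deg [-0.07 -0.01 -0.15] clock 5.5
[0.0003, 0.0395, 0.0007]
[ 0.43440291  0.30079925 -0.00484972]
```

View pics/g_w.png

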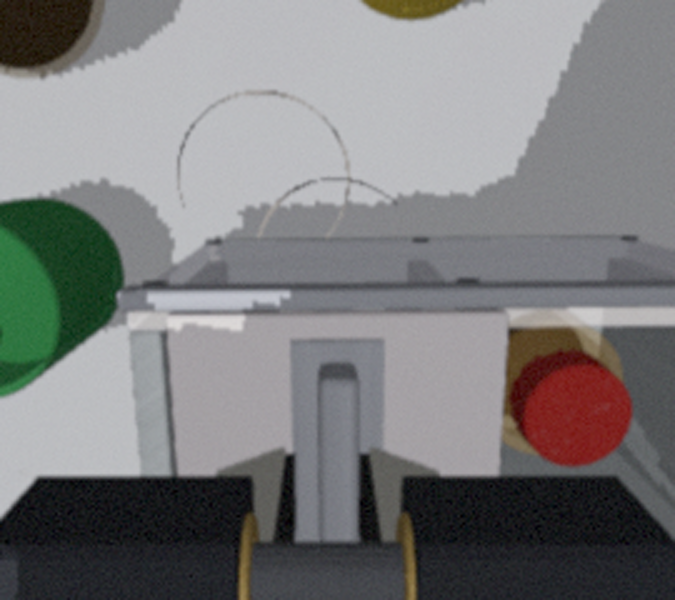

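```bash
python3 -m creep '[{"translation":[0,-0.002,0],"rot":[0,0,0],"jaw":0.015},{"translation":[0,-0.002,0],"rot":[0,0,0],"jaw":0.015},{"translation":[0,0,0],"rot":[0,0,0],"jaw":0.015}]' 20
python3 -m creep '[{"translation":[0,-0.0015,0],"rot":[0,0,0],"jaw":0.015},{"translation":[0,0,0],"rot":[0,0,0],"jaw":0.015}]' 20
```

```text
clock: 5.75
position: [0.6357, 0.0265, 0.1565]
ee_rot: [0.282, -3.128, 0.0]
force: [-0.5, 1.0, -0.7]
width: 0.161
clock: 5.92
position: [0.6359, 0.0255, 0.1565]
ee_rot: [0.283, -3.128, -0.0]
force: [0.1, 0.4, -0.9]
width: 0.163
```

```bash
cat >> h.py <<'E'
def avg(n=4):
    P=[];F=[]
    for _ in range(n):
        s=arm.observe();P.append(s["position"]);F.append(s["force"]);optics.get_image("wrist")
    print("avg p",np.mean(P,0).round(4),"f",np.mean(F,0).round(2),"w",round(s["width"]*.0918,4),"t",s["clock"]); return np.mean(P,0)
E
python3 - <<'E'
from h import *
avg()
snap("wrist","pics/h_w.png",crop=(150,60,420,300),s=2.5)
E
```

```text
avg p [0.636  0.0255 0.1566] f [-0.23  0.6  -0.67] w 0.0151 t 6.0667
```

View pics/h_w.png

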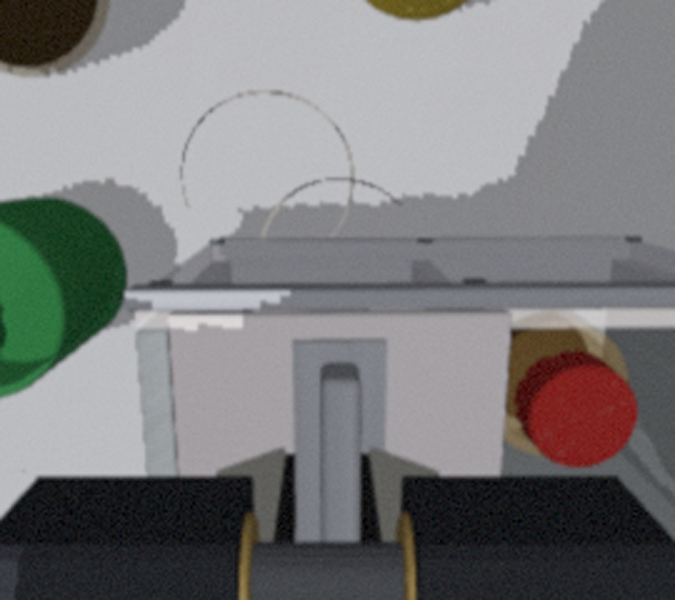

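```bash
python3 -m creep '[{"translation":[0,-0.002,0],"rot":[0,0,0],"jaw":0.015},{"translation":[0,-0.001,0],"rot":[0,0,0],"jaw":0.015},{"translation":[0,0,0],"rot":[0,0,0],"jaw":0.015}]' 20
python3 - <<'E'
from h import *
avg()
E
python3 -m creep '[{"translation":[0,-0.001,0],"rot":[0,0,0],"jaw":0.015},{"translation":[0,0,0],"rot":[0,0,0],"jaw":0.015}]' 20
python3 - <<'E'
from h import *
avg()
snap("wrist","pics/i_w.png",crop=(150,60,420,300),s=2.5)
E
```

```text
clock: 6.42
position: [0.6367, 0.0221, 0.1567]
ee_rot: [0.282, -3.129, 0.0]
force: [-1.5, -0.6, -0.7]
width: 0.165
avg p [0.6367 0.0221 0.1567] f [-0.71  0.23 -0.24] w 0.0151 t 6.5667
clock: 6.78
position: [0.637, 0.0213, 0.1568]
ee_rot: [-0.282, 3.129, 0.0]
force: [-0.4, 1.9, -0.1]
width: 0.161
avg p [0.637  0.0213 0.1568] f [0.01 1.22 0.13] w 0.015 t 6.9333
```

View pics/i_w.png

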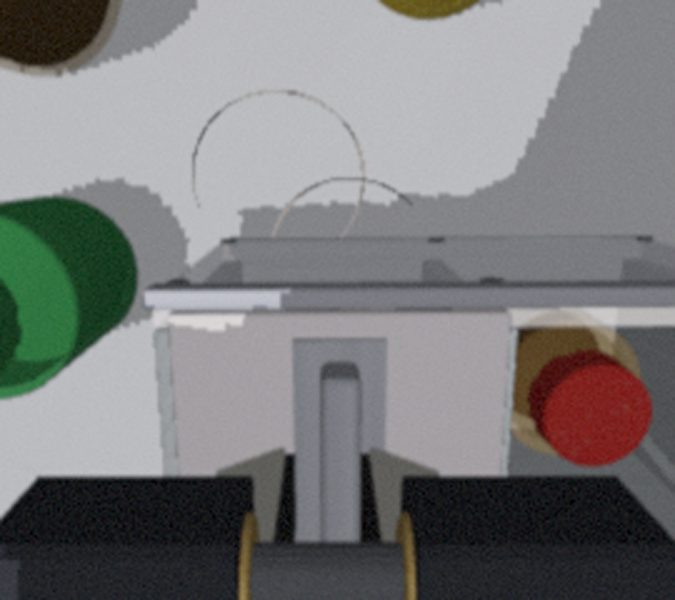

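```bash
python3 -m creep '[{"translation":[0,-0.001,0],"rot":[0,0,0],"jaw":0.015},{"translation":[0,0,0],"rot":[0,0,0],"jaw":0.015}]' 20
python3 -m creep '[{"translation":[0,-0.001,0],"rot":[0,0,0],"jaw":0.015},{"translation":[0,0,0],"rot":[0,0,0],"jaw":0.015}]' 20
python3 - <<'E'
from h import *
avg(3)
E
```

```text
clock: 7.2
position: [0.6371, 0.0205, 0.1568]
ee_rot: [-0.283, 3.129, 0.0]
force: [-0.9, -0.3, 0.5]
width: 0.165
clock: 7.37
position: [0.6371, 0.0204, 0.1568]
ee_rot: [0.284, -3.129, -0.002]
force: [-1.5, 4.9, 2.6]
width: 0.168
avg p [0.6372 0.0204 0.1568] f [-1.16  4.63  2.  ] w 0.015 t 7.4667
```

```bash
python3 -m creep '[{"translation":[0,0.002,0],"rot":[0,0,0],"jaw":0.02},{"translation":[0,0,-0.01],"rot":[0,0,0],"jaw":0.02},{"translation":[0,0.003,-0.04],"rot":[0,0,0],"jaw":0.03},{"translation":[0,0.03,-0.03],"rot":[0,0,0],"jaw":0.09},{"translation":[0,0.03,-0.03],"rot":[0,0,0],"jaw":0.09},{"translation":[0,0.02,-0.03],"rot":[0,0,0],"jaw":0.09},{"translation":[0,0,-0.04],"rot":[0,0,0],"jaw":0.09},{"translation":[0,0,-0.03],"rot":[0,0,0],"jaw":0.09},{"translation":[0,0,0],"rot":[0,0,0],"jaw":0.09},{"translation":[0,0,0],"rot":[0,0,0],"jaw":0.09}]' 20
python3 - <<'E'
from h import *
np.set_printoptions(precision=4,suppress=True)
avg(3)
t,i=snap("wrist","pics/j_w.png",crop=(150,0,420,260),s=2.3)
cv2.imwrite("pics/j_raw.png",i)
b,g,r=[i[:,:,k].astype(int) for k in range(3)]
m=(r>100)&(g<70)&(b<80); ys,xs=np.nonzero(m[:235,150:420]); print(len(xs),xs.mean()+150,ys.mean(),xs.min()+150,xs.max()+150,ys.min(),ys.max())
print(at(t,(xs.mean()+150,ys.mean()),.098), at(t,((xs.min()+xs.max())/2+150,(ys.min()+ys.max())/2),.098))
for n,z in [("bottle_cap",.092),("bottle",.008),("well_block",0),("cover_handle",.1435)]:
    print(n,[(round(d["score"],2),[round(float(v),1) for v in d["location"]],at(t,d["location"],z)) for d in optics.pinpoint("wrist",n)][:3])
E
```

```text
clock: 8.35
position: [0.6232, 0.101, 0.3686]
ee_rot: [-0.28, 3.124, -0.0]
force: [-0.2, -0.8, -0.3]
width: 0.752
avg p [0.6225 0.1011 0.3668] f [ 0.17 -0.35 -0.79] w 0.0765 t 8.45
366 279.4535519125683 176.9153005464481 269 290 167 187
[0.6198 0.1002 0.098 ] [0.6199 0.1003 0.098 ]
bottle_cap [(0.71, [277.7, 177.5], array([0.6222, 0.098 , 0.092 ]))]
bottle [(0.83, [281.1, 169.1], array([0.6219, 0.1032, 0.008 ])), (0.68, [502.8, 144.1], array([0.5138, 0.4631, 0.008 ]))]
well_block [(0.77, [256.4, 168.7], array([0.6301, 0.0607, 0.    ]))]
cover_handle [(0.72, [221.5, 183.8], array([0.6337, 0.0277, 0.1435]))]
```

View pics/j_w.png

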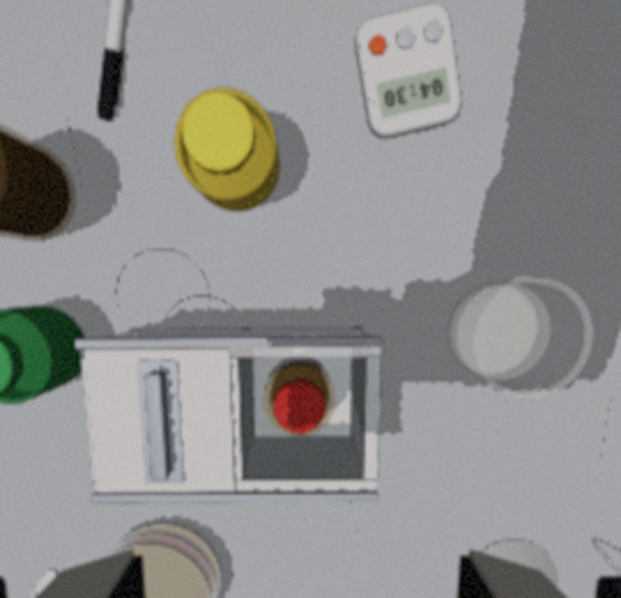

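```bash
python3 - <<'E'
from h import *
plan([0.515,0.366,0.39],6,14)
E
```

```text
from [0.622  0.1018 0.3648] yaw 100.3 tilt 0.08 n 14 rot/row deg [-0.01 -0.    6.74] clock 8.75
[0.0041, 0.0199, -0.0018]
[0.0065, 0.0193, -0.0018]
[0.0087, 0.0184, -0.0018]
[0.0108, 0.0173, -0.0018]
[0.0127, 0.0159, -0.0018]
[0.0145, 0.0143, -0.0018]
[0.0161, 0.0125, -0.0018]
[0.0174, 0.0105, -0.0018]
[0.0185, 0.0084, -0.0018]
[0.0194, 0.0062, -0.0018]
[0.02, 0.0039, -0.0018]
[0.0203, 0.0015, -0.0018]
[0.0203, -0.0009, -0.0018]
[0.0201, -0.0033, -0.0018]
```

```bash
python3 -m creep '[{"translation":[0.0041,0.0199,-0.0018],"rot":[0,0,6.74],"jaw":0.09},{"translation":[0.0065,0.0193,-0.0018],"rot":[0,0,6.74],"jaw":0.09},{"translation":[0.0087,0.0184,-0.0018],"rot":[0,0,6.74],"jaw":0.09},{"translation":[0.0108,0.0173,-0.0018],"rot":[0,0,6.74],"jaw":0.09},{"translation":[0.0127,0.0159,-0.0018],"rot":[0,0,6.74],"jaw":0.09},{"translation":[0.0145,0.0143,-0.0018],"rot":[0,0,6.74],"jaw":0.09},{"translation":[0.0161,0.0125,-0.0018],"rot":[0,0,6.74],"jaw":0.09},{"translation":[0.0174,0.0105,-0.0018],"rot":[0,0,6.74],"jaw":0.09},{"translation":[0.0185,0.0084,-0.0018],"rot":[0,0,6.74],"jaw":0.09},{"translation":[0.0194,0.0062,-0.0018],"rot":[0,0,6.74],"jaw":0.09},{"translation":[0.02,0.0039,-0.0018],"rot":[0,0,6.74],"jaw":0.09},{"translation":[0.0203,0.0015,-0.0018],"rot":[0,0,6.74],"jaw":0.09}]' 20
python3 -m creep '[{"translation":[0.0203,-0.0009,-0.0018],"rot":[0,0,6.74],"jaw":0.09},{"translation":[0.0201,-0.0033,-0.0018],"rot":[0,0,6.74],"jaw":0.09},{"translation":[0,0,0],"rot":[0,0,0],"jaw":0.09},{"translation":[0,0,0],"rot":[0,0,0],"jaw":0.09}]' 20
python3 - <<'E'
from h import *
np.set_printoptions(precision=4,suppress=True)
avg(3)
t,i=snap("wrist","pics/k_w.png",crop=(180,60,380,250),s=3)
cv2.imwrite("pics/k_raw.png",i)
for n,z in [("tongs_grip",.13),("tongs",.02),("holder",0),("beaker",0)]:
    print(n,[(round(d["score"],2),[round(float(v),1) for v in d["location"]],at(t,d["location"],z)) for d in optics.pinpoint("wrist",n)][:3])
plan([0.515,0.366,0.39],6,1); print(t)
E
```

```text
clock: 9.75
position: [0.5301, 0.3293, 0.387]
ee_rot: [-1.822, -2.559, 0.001]
force: [-0.1, 0.2, 0.4]
width: 0.98
clock: 10.08
position: [0.5146, 0.3676, 0.3902]
ee_rot: [2.098, 2.338, -0.002]
force: [-0.7, -0.5, -0.6]
width: 0.981
avg p [0.5152 0.3663 0.3904] f [ 0.22 -0.26 -0.32] w 0.09 t 10.1833
tongs_grip [(0.78, [285.9, 175.8], array([0.5226, 0.3699, 0.13  ]))]
tongs [(0.91, [283.5, 162.7], array([0.5197, 0.3733, 0.02  ]))]
holder [(0.63, [287.1, 161.2], array([0.5264, 0.3741, 0.    ]))]
beaker [(0.96, [290.9, 234.2], array([0.5496, 0.233 , 0.    ]))]
from [0.5158 0.3654 0.391 ] yaw 5.92 tilt 0.01 n 1 rot/row deg [ 0.01 -0.01 -0.08] clock 10.4833
[0.0006, -0.0007, 0.001]
{'fx': 291.6441385131628, 'fy': 291.6441385131628, 'cx': 280.4949304490931, 'cy': 207.70537808899368, 'R': array([[ 0.9946,  0.1039, -0.0014],
       [ 0.1001, -0.9543,  0.2815],
       [ 0.0279, -0.2801, -0.9596]]), 't': array([-0.5504,  0.2194,  0.6229])}
```

View pics/k_w.png

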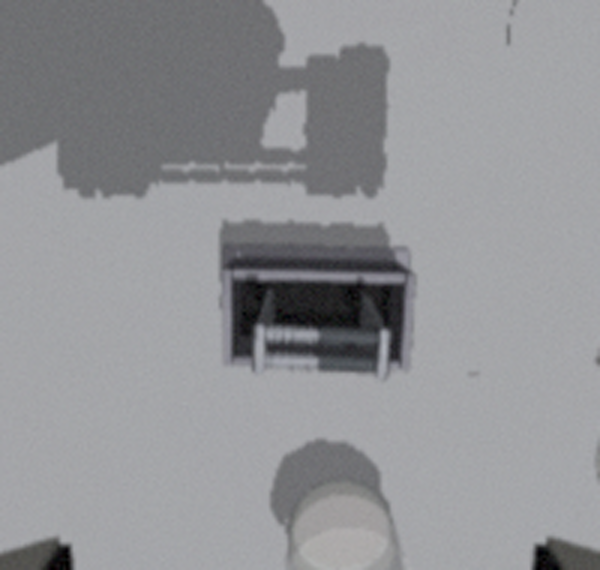

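```bash
python3 - <<'E'
from h import *
np.set_printoptions(precision=4,suppress=True)
i=cv2.imread("pics/k_raw.png")
t=optics.camera_info("wrist")
j=cv2.resize(i[150:200,245:325],None,fx=10,fy=10,interpolation=cv2.INTER_CUBIC); cv2.imwrite("pics/k_z.png",j)
a=at(t,(266.3,176),.158);b=at(t,(308,177.3),.158); print(a,b,(a+b)/2,np.linalg.norm(a-b),np.degrees(np.arctan2(*(b-a)[[1,0]])))
f=lambda x,y:(180+x/3,60+y/3)
for p in [(230,268),(408,276),(405,368),(228,364)]: print(at(t,f(*p),.088))
E
```

```text
[0.4959 0.3726 0.158 ] [0.5503 0.3765 0.158 ] [0.5231 0.3746 0.158 ] 0.05456837930269248 4.12788470384018
[0.4755 0.3989 0.088 ]
[0.5652 0.4042 0.088 ]
[0.5701 0.3572 0.088 ]
[0.4785 0.3498 0.088 ]
```

View pics/k_z.png

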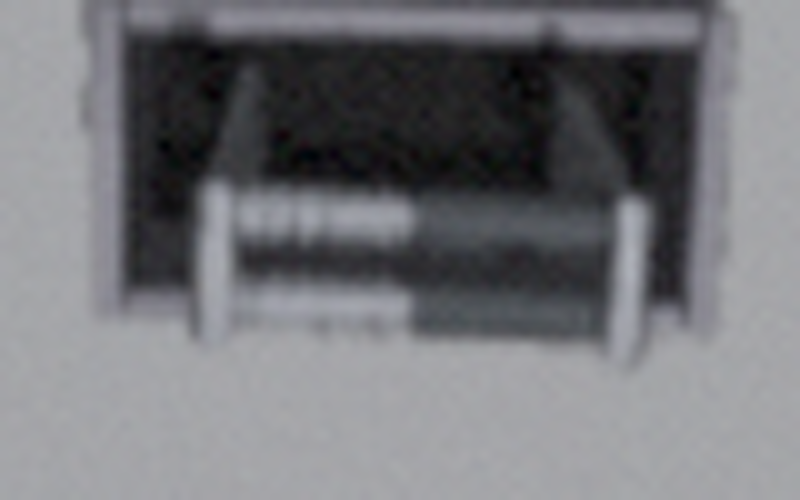

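```bash
python3 - <<'E'
from h import *
plan([0.523,0.373,0.21],4.5,6)
E
```

```text
from [0.5158 0.3654 0.391 ] yaw 5.92 tilt 0.01 n 6 rot/row deg [ 0.   -0.    0.24] clock 10.4833
[0.0011, 0.0013, 0.0302]
[0.0011, 0.0013, 0.0302]
[0.0011, 0.0013, 0.0302]
[0.0011, 0.0013, 0.0302]
[0.0011, 0.0013, 0.0302]
[0.0012, 0.0013, 0.0302]
```

```bash
python3 -m creep '[{"translation":[0.0011,0.0013,0.0302],"rot":[0,0,0.24],"jaw":0.0918},{"translation":[0.0011,0.0013,0.0302],"rot":[0,0,0.24],"jaw":0.0918},{"translation":[0.0011,0.0013,0.0302],"rot":[0,0,0.24],"jaw":0.0918},{"translation":[0.0011,0.0013,0.0302],"rot":[0,0,0.24],"jaw":0.0918},{"translation":[0.0011,0.0013,0.0302],"rot":[0,0,0.24],"jaw":0.0918},{"translation":[0.0011,0.0013,0.0302],"rot":[0,0,0.24],"jaw":0.0918},{"translation":[0,0,0],"rot":[0,0,0],"jaw":0.0918}]' 20
python3 - <<'E'
from h import *
np.set_printoptions(precision=4,suppress=True)
avg(3)
t,i=snap("wrist","pics/l_w.png",crop=(180,60,380,260),s=3)
print([(round(d["score"],2),[round(float(v),1) for v in d["location"]],at(t,d["location"],.13)) for d in optics.pinpoint("wrist","tongs_grip")][:3])
# where the tcp axis at z=.158 projects
s,p,R=pose(); print(proj(t,[p[0],p[1],.158]),proj(t,p+[0,0,.0]))
E
```

```text
clock: 11.07
position: [0.5198, 0.372, 0.2039]
ee_rot: [-2.131, -2.306, 0.014]
force: [-1.7, 0.1, -0.3]
width: 1.003
avg p [0.5211 0.3725 0.2069] f [-0.43  0.25  0.2 ] w 0.092 t 11.1667
[(0.73, [278.6, 218.4], array([0.5215, 0.3747, 0.13  ]))]
[281.4278 231.9042] [281.7017 267.6431]
```

View pics/l_w.png

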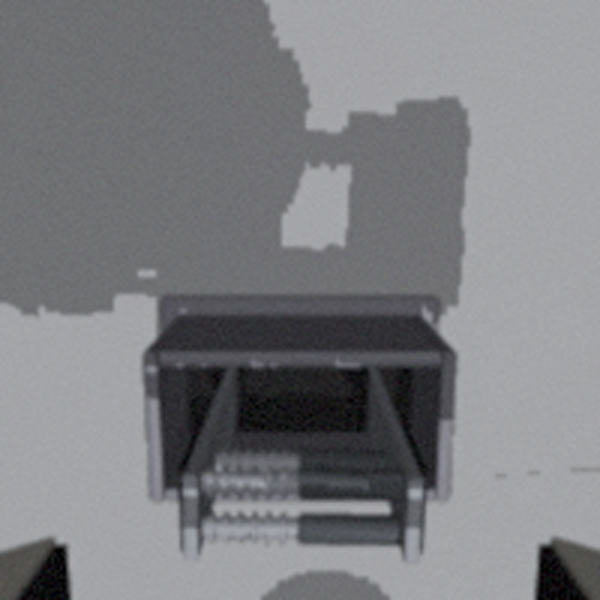

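```bash
python3 -m creep '[{"translation":[-0.001,0.0005,0.035],"rot":[0,0,0],"jaw":0.0918},{"translation":[0,0,0.03],"rot":[0,0,0],"jaw":0.0918},{"translation":[0,0,0.015],"rot":[0,0,0],"jaw":0.0918},{"translation":[0,0,0],"rot":[0,0,0],"jaw":0.0918}]' 20
python3 - <<'E'
from h import *
avg(3)
t,i=snap("wrist","pics/m_w.png",crop=(180,110,380,310),s=3)
E
```

```text
clock: 11.65
position: [0.522, 0.3721, 0.128]
ee_rot: [-2.131, -2.307, 0.005]
force: [-0.4, 0.1, -0.2]
width: 1.0
avg p [0.523  0.3725 0.1297] f [0.06 0.12 0.47] w 0.092 t 11.75
```

View pics/m_w.png

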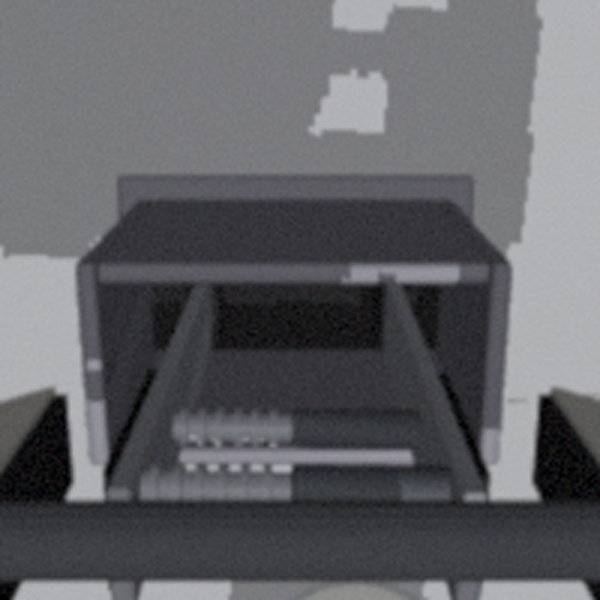

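```bash
python3 -m creep '[{"translation":[0,0,0.004],"rot":[0,0,0],"jaw":0.07},{"translation":[0,0,0],"rot":[0,0,0],"jaw":0.062},{"translation":[0,0,0],"rot":[0,0,0],"jaw":0.057},{"translation":[0,0,0],"rot":[0,0,0],"jaw":0.057},{"translation":[0,0,0],"rot":[0,0,0],"jaw":0.057},{"translation":[0,0,0],"rot":[0,0,0],"jaw":0.057}]' 25
python3 - <<'E'
from h import *
avg(5)
E
```

```text
clock: 12.35
position: [0.5231, 0.3725, 0.1258]
ee_rot: [-2.132, -2.307, -0.0]
force: [-1.1, -0.4, 2.3]
width: 0.638
avg p [0.5231 0.3726 0.1258] f [-1.02 -0.09  2.29] w 0.0571 t 12.55
```

```bash
python3 -m creep '[{"translation":[0,0,-0.01],"rot":[0,0,0],"jaw":0.057},{"translation":[0,0,-0.02],"rot":[0,0,0],"jaw":0.057},{"translation":[0,0,-0.025],"rot":[0,0,0],"jaw":0.057},{"translation":[0,0,-0.03],"rot":[0,0,0],"jaw":0.057},{"translation":[0,0,-0.03],"rot":[0,0,0],"jaw":0.057},{"translation":[0,0,-0.03],"rot":[0,0,0],"jaw":0.057},{"translation":[0,0,-0.03],"rot":[0,0,0],"jaw":0.057},{"translation":[0,0,0],"rot":[0,0,0],"jaw":0.057}]' 25
python3 - <<'E'
from h import *
avg(3)
t,i=snap("wrist","pics/n_w.png",s=1.4)
plan([0.62,0.1,0.30],4.5)
E
```

```text
clock: 13.27
position: [0.5256, 0.3731, 0.3077]
ee_rot: [2.132, 2.305, 0.015]
force: [0.2, 0.2, 0.7]
width: 0.623
avg p [0.5247 0.3728 0.3049] f [ 0.04  0.07 -1.14] w 0.057 t 13.3667
from [0.5225 0.3722 0.2997] yaw 4.52 tilt 0.09 n 8 rot/row deg [-0.01  0.01  0.  ] clock 13.4667
[-0.0349, 0.0095, -0.0]
[-0.0349, 0.0095, -0.0]
[-0.0349, 0.0095, -0.0]
[-0.0349, 0.0095, -0.0]
[-0.0349, 0.0095, -0.0]
[-0.0349, 0.0095, -0.0]
[-0.0349, 0.0095, -0.0]
[-0.0349, 0.0095, -0.0]
```

View pics/n_w.png

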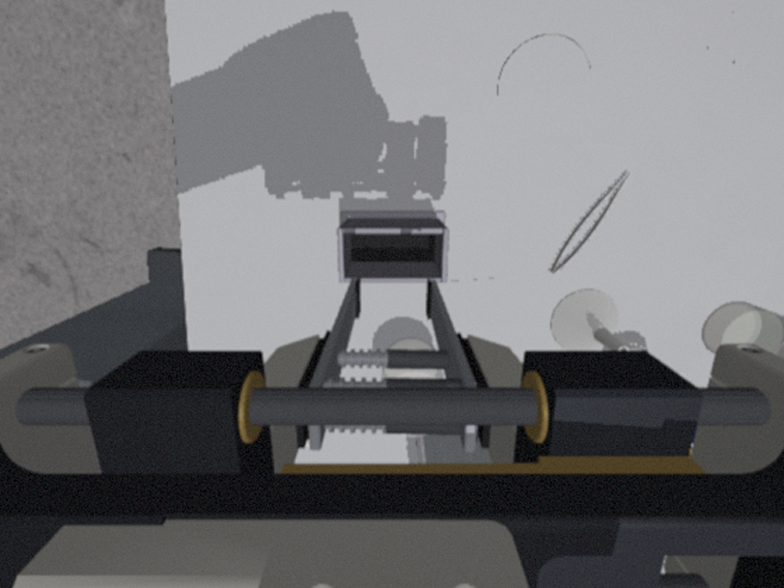

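```bash
python3 -m creep '[{"translation":[-0.0349,0.0095,0],"rot":[0,0,0],"jaw":0.057},{"translation":[-0.0349,0.0095,0],"rot":[0,0,0],"jaw":0.057},{"translation":[-0.0349,0.0095,0],"rot":[0,0,0],"jaw":0.057},{"translation":[-0.0349,0.0095,0],"rot":[0,0,0],"jaw":0.057},{"translation":[-0.0349,0.0095,0],"rot":[0,0,0],"jaw":0.057},{"translation":[-0.0349,0.0095,0],"rot":[0,0,0],"jaw":0.057},{"translation":[-0.0349,0.0095,0],"rot":[0,0,0],"jaw":0.057},{"translation":[-0.0349,0.0095,0],"rot":[0,0,0],"jaw":0.057},{"translation":[0,0,0],"rot":[0,0,0],"jaw":0.057},{"translation":[0,0,0],"rot":[0,0,0],"jaw":0.057}]' 25
python3 - <<'E'
from h import *
np.set_printoptions(precision=4,suppress=True)
p=avg(4)
t,i=snap("wrist","pics/o_w.png",crop=(180,100,380,300),s=3)
cv2.imwrite("pics/o_raw.png",i)
b,g,r=[i[:,:,k].astype(int) for k in range(3)]
m=(r>90)&(g<60)&(b<70); m[:,:200]=0;m[:,360:]=0;ys,xs=np.nonzero(m); print(len(xs),xs.mean(),ys.mean(),xs.min(),xs.max(),ys.min(),ys.max())
c=((xs.min()+xs.max())/2,(ys.min()+ys.max())/2)
print(at(t,(xs.mean(),ys.mean()),.098),at(t,c,.098))
R=pose()[2]
for k in (-.0215,.0215): print(proj(t,p+R@[0,k,.1058]))
plan([0.62,0.1,0.30],4.5)
E
```

```text
clock: 14.3
position: [0.6207, 0.0967, 0.2994]
ee_rot: [-2.138, -2.301, 0.004]
force: [-0.2, 1.1, -1.0]
width: 0.619
avg p [0.6204 0.0996 0.2994] f [-0.28  0.39 -1.08] w 0.0568 t 14.45
552 284.7518115942029 196.09057971014494 268 350 175 331
[0.6255 0.0923 0.098 ] [0.6632 0.0193 0.098 ]
[256.9612 213.453 ]
[304.6999 213.4735]
from [0.6203 0.1019 0.3   ] yaw 4.66 tilt 0.07 n 1 rot/row deg [-0.07 -0.02  0.16] clock 14.55
[-0.0019, -0.0005, -0.0]
```

View pics/o_w.png

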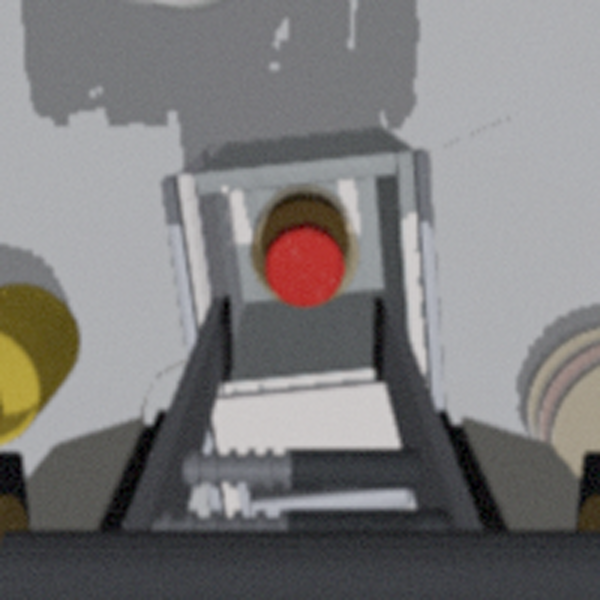

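```bash
python3 - <<'E'
from h import *
np.set_printoptions(precision=4,suppress=True)
i=cv2.imread("pics/o_raw.png");t=optics.camera_info("wrist")
b,g,r=[i[:,:,k].astype(int) for k in range(3)]
m=(r>90)&(g<60)&(b<70); m[:,:250]=0;m[:,320:]=0;m[215:]=0;m[:165]=0;ys,xs=np.nonzero(m); print(len(xs),xs.mean(),ys.mean(),xs.min(),xs.max(),ys.min(),ys.max())
c=((xs.min()+xs.max())/2,(ys.min()+ys.max())/2)
q=at(t,c,.098);print(at(t,(xs.mean(),ys.mean()),.098),q)
p=np.mean([pose()[1]],0);
for k in (-.0215,.0215): print(at(t,(254 if k<0 else 307.3,199),.2),)
R=pose()[2]; print("cap in tool",R.T@(q-np.array([.6204,.1000,.2994])))
E
```

```text
520 280.86538461538464 188.03269230769232 268 294 175 201
[0.6201 0.1019 0.098 ] [0.6202 0.102  0.098 ]
[0.596  0.1128 0.2   ]
[0.642  0.1165 0.2   ]
cap in tool [0.0019 0.0002 0.2014]
```

```bash
python3 -m creep '[{"translation":[0.001,0,0.03],"rot":[0,0,0],"jaw":0.057},{"translation":[0,0,0.03],"rot":[0,0,0],"jaw":0.057},{"translation":[0,0,0.015],"rot":[0,0,0],"jaw":0.057},{"translation":[0,0,0],"rot":[0,0,0],"jaw":0.057},{"translation":[0,0,0],"rot":[0,0,0],"jaw":0.057}]' 25
python3 - <<'E'
from h import *
np.set_printoptions(precision=4,suppress=True)
p=avg(4)
t,i=snap("wrist","pics/p_w.png",crop=(180,100,380,300),s=3)
E
```

```text
clock: 14.97
position: [0.6203, 0.1021, 0.2253]
ee_rot: [-2.13, -2.308, 0.002]
force: [-0.3, -0.6, -0.2]
width: 0.622
avg p [0.6212 0.1018 0.2266] f [ 0.11 -0.22 -0.48] w 0.057 t 15.1167
```

View pics/p_w.png

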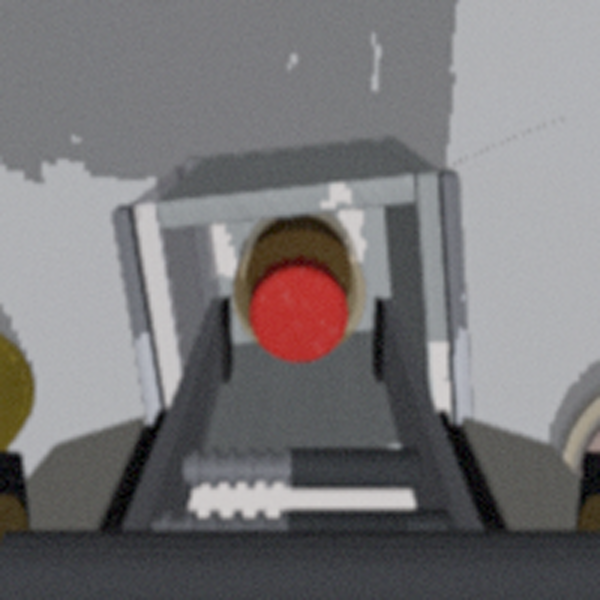

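```bash
python3 -m creep '[{"translation":[0,0,0.016],"rot":[0,0,0],"jaw":0.057},{"translation":[0,0,0.012],"rot":[0,0,0],"jaw":0.057},{"translation":[0,0,0.006],"rot":[0,0,0],"jaw":0.057},{"translation":[0,0,0],"rot":[0,0,0],"jaw":0.057},{"translation":[0,0,0],"rot":[0,0,0],"jaw":0.057}]' 25
python3 - <<'E'
from h import *
np.set_printoptions(precision=4,suppress=True)
p=avg(4)
t,i=snap("wrist","pics/q_w.png",crop=(180,100,380,300),s=3)
E
```

```text
clock: 15.63
position: [0.6207, 0.1011, 0.1915]
ee_rot: [-2.132, -2.307, 0.001]
force: [0.4, -0.1, -0.6]
width: 0.62
avg p [0.621  0.1011 0.192 ] f [ 0.27 -0.06 -1.04] w 0.0571 t 15.7833
```

View pics/q_w.png

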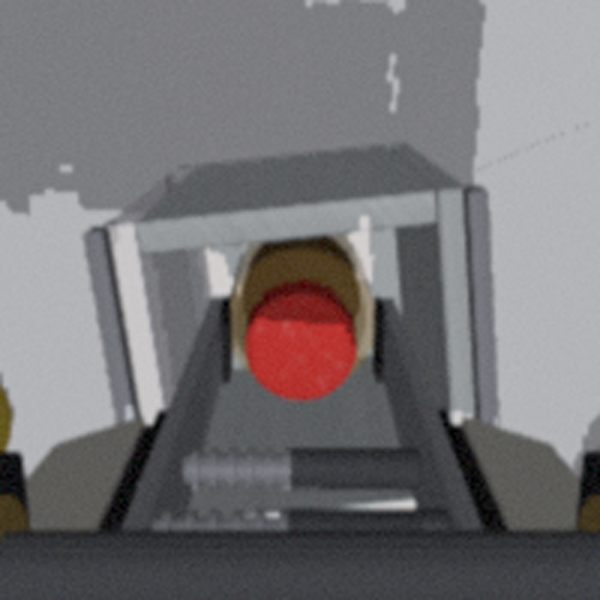

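```bash
python3 -m creep '[{"translation":[0,0,0],"rot":[0,0,0],"jaw":0.052},{"translation":[0,0,0],"rot":[0,0,0],"jaw":0.048},{"translation":[0,0,0],"rot":[0,0,0],"jaw":0.042},{"translation":[0,0,0],"rot":[0,0,0],"jaw":0.04},{"translation":[0,0,0],"rot":[0,0,0],"jaw":0.04},{"translation":[0,0,0],"rot":[0,0,0],"jaw":0.04}]' 27
python3 - <<'E'
from h import *
p=avg(4)
t,i=snap("wrist","pics/r_w.png",crop=(180,100,380,300),s=3)
E
```

```text
clock: 16.38
position: [0.6209, 0.1011, 0.1918]
ee_rot: [2.132, 2.307, 0.0]
force: [-0.0, -0.5, 0.7]
width: 0.512
avg p [0.6209 0.1011 0.1918] f [-0.33  0.17  1.49] w 0.0471 t 16.5333
```

View pics/r_w.png

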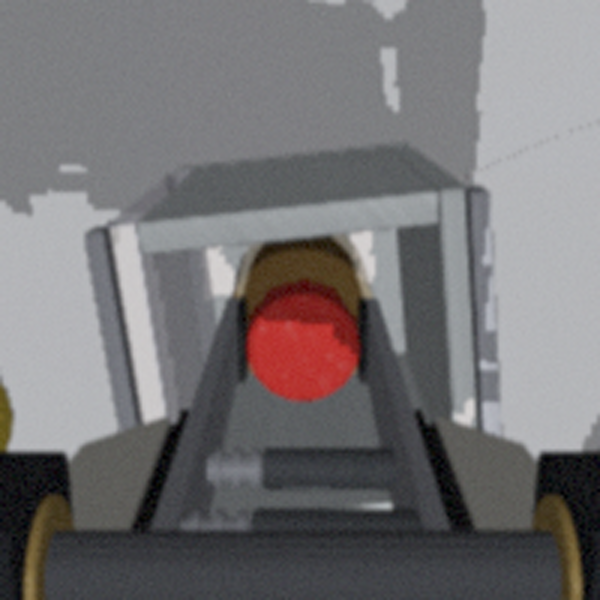

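```bash
python3 -m creep '[{"translation":[0,0,-0.005],"rot":[0,0,0],"jaw":0.04},{"translation":[0,0,-0.012],"rot":[0,0,0],"jaw":0.04},{"translation":[0,0,-0.02],"rot":[0,0,0],"jaw":0.04},{"translation":[0,0,-0.02],"rot":[0,0,0],"jaw":0.04},{"translation":[0,0,0],"rot":[0,0,0],"jaw":0.04}]' 28
python3 - <<'E'
from h import *
p=avg(4)
t,i=snap("wrist","pics/s_w.png",crop=(180,100,380,300),s=3)
snap("top","pics/s_t.png")
E
```

```text
clock: 17.05
position: [0.6228, 0.1009, 0.2533]
ee_rot: [2.13, 2.304, 0.008]
force: [1.1, -0.9, -0.9]
width: 0.516
avg p [0.6217 0.1011 0.2507] f [-0.1  -0.44 -1.76] w 0.047 t 17.2
```

View pics/s_w.png

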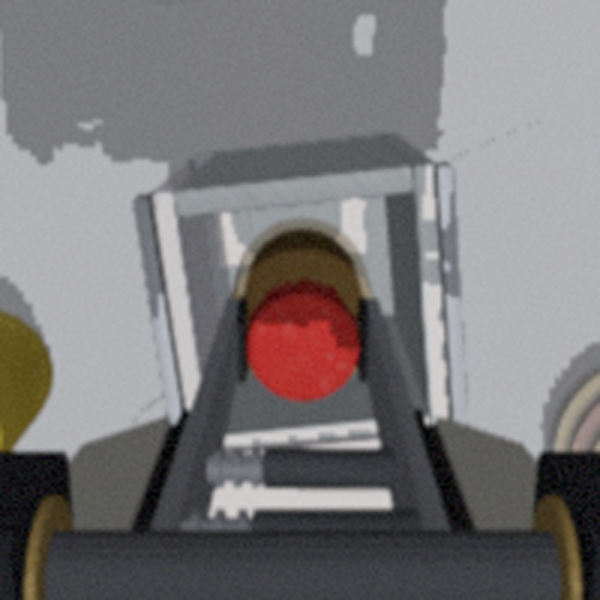

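```bash
python3 -m creep '[{"translation":[0,0,-0.025],"rot":[0,0,0],"jaw":0.04},{"translation":[0,0,-0.03],"rot":[0,0,0],"jaw":0.04},{"translation":[0,0,-0.03],"rot":[0,0,0],"jaw":0.04},{"translation":[0,0,-0.03],"rot":[0,0,0],"jaw":0.04},{"translation":[0,0,-0.03],"rot":[0,0,0],"jaw":0.04},{"translation":[0,0,0],"rot":[0,0,0],"jaw":0.04},{"translation":[0,0,0],"rot":[0,0,0],"jaw":0.04}]' 28
python3 - <<'E'
from h import *
p=avg(3)
snap("top","pics/t_t.png");snap("wrist","pics/t_w.png",crop=(180,100,380,300),s=3)
plan([0.437,-0.230,0.395],4.5,11)
E
```

```text
clock: 17.93
position: [0.6214, 0.1009, 0.3945]
ee_rot: [2.132, 2.306, 0.003]
force: [0.2, -0.1, -3.4]
width: 0.519
avg p [0.6208 0.1011 0.3932] f [-0.27  0.45 -3.19] w 0.0473 t 18.0333
from [0.6202 0.1013 0.392 ] yaw 4.52 tilt 0.16 n 11 rot/row deg [-0.01  0.    0.  ] clock 18.1833
[-0.0287, -0.019, -0.0002]
[-0.0287, -0.019, -0.0002]
[-0.0287, -0.019, -0.0002]
[-0.0287, -0.019, -0.0002]
[-0.0287, -0.019, -0.0002]
[-0.0287, -0.019, -0.0002]
[-0.0287, -0.019, -0.0002]
[-0.0287, -0.019, -0.0003]
[-0.0287, -0.019, -0.0003]
[-0.0287, -0.019, -0.0003]
[-0.0287, -0.019, -0.0003]
```

View pics/t_w.png

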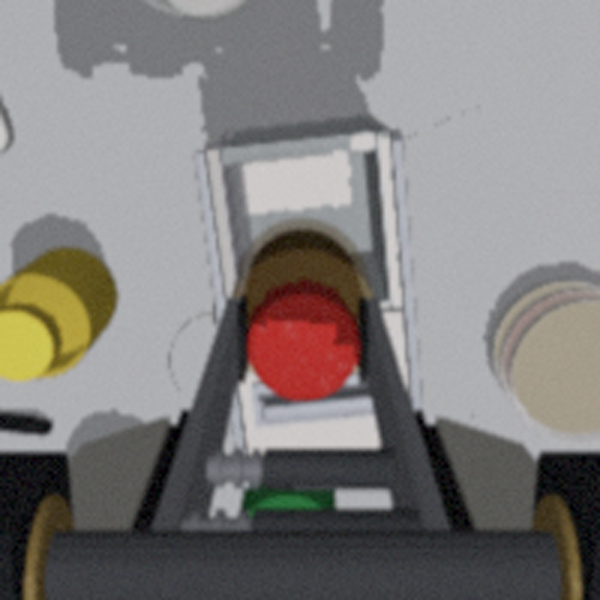

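View pics/t_t.png

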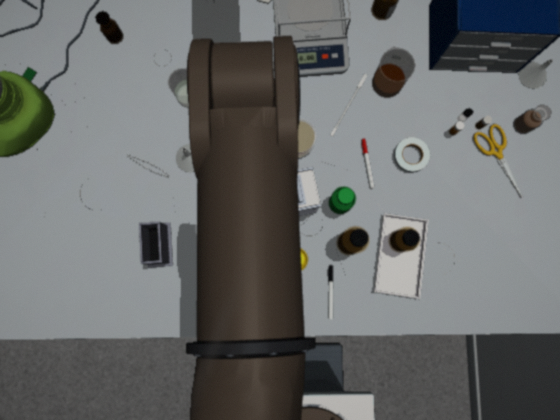

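```bash
python3 - <<'E'
from h import *
np.set_printoptions(precision=3,suppress=True)
t=optics.camera_info("top")
for z in (.4,.5,.6,.7,.8): print(z,at(t,(245,75),z),at(t,(200,60),z),at(t,(297,60),z))
print(-t["R"].T@t["t"], pose()[0]["joints"])
snap("scene","pics/u_s.png")
E
```

```text
0.4 [0.795 0.127 0.4  ] [0.825 0.208 0.4  ] [0.823 0.033 0.4  ]
0.5 [0.75 0.12 0.5 ] [0.775 0.19  0.5  ] [0.774 0.038 0.5  ]
0.6 [0.704 0.113 0.6  ] [0.726 0.173 0.6  ] [0.725 0.043 0.6  ]
0.7 [0.659 0.106 0.7  ] [0.677 0.156 0.7  ] [0.676 0.048 0.7  ]
0.8 [0.613 0.099 0.8  ] [0.627 0.138 0.8  ] [0.626 0.053 0.8  ]
[0.438 0.072 1.184] [-0.667  0.404  0.657  1.342 -0.243  1.479  0.053]
```

View pics/u_s.png

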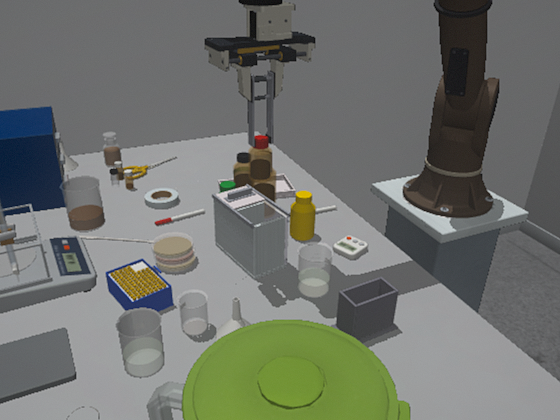

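```bash
python3 -m creep '[{"translation":[-0.0145,-0.0095,0],"rot":[0,0,0],"jaw":0.04},{"translation":[-0.0287,-0.019,0],"rot":[0,0,0],"jaw":0.04},{"translation":[-0.0287,-0.019,0],"rot":[0,0,0],"jaw":0.04},{"translation":[-0.0287,-0.019,0],"rot":[0,0,0],"jaw":0.04},{"translation":[-0.0287,-0.019,0],"rot":[0,0,0],"jaw":0.04},{"translation":[-0.0287,-0.019,0],"rot":[0,0,0],"jaw":0.04},{"translation":[-0.0287,-0.019,0],"rot":[0,0,0],"jaw":0.04}]' 28
python3 -c "
from h import *
print(pose()[0]['joints'].round(3))"
python3 -m creep '[{"translation":[-0.0287,-0.019,0],"rot":[0,0,0],"jaw":0.04},{"translation":[-0.0287,-0.019,0],"rot":[0,0,0],"jaw":0.04},{"translation":[-0.0287,-0.019,0],"rot":[0,0,0],"jaw":0.04},{"translation":[-0.0287,-0.019,0],"rot":[0,0,0],"jaw":0.04},{"translation":[-0.0145,-0.0095,0],"rot":[0,0,0],"jaw":0.04},{"translation":[0,0,0],"rot":[0,0,0],"jaw":0.04},{"translation":[0,0,0],"rot":[0,0,0],"jaw":0.04}]' 28
python3 - <<'E'
from h import *
p=avg(3); print(pose()[0]['joints'].round(3))
snap("top","pics/v_t.png");t,i=snap("wrist","pics/v_w.png",s=1.4)
print([(round(d["score"],2),[round(float(v),1) for v in d["location"]],at(t,d["location"],0)) for d in optics.pinpoint("wrist","tray")][:3])
plan([0.437,-0.230,0.395],4.5,1)
E
```

```text
clock: 18.82
position: [0.5111, -0.096, 0.3931]
ee_rot: [-2.132, -2.307, 0.0]
force: [0.3, -0.4, -2.3]
width: 0.514
[-0.515  0.18   0.734  1.61  -0.122  1.4    0.311]
clock: 19.4
position: [0.4366, -0.2311, 0.3934]
ee_rot: [-2.135, -2.304, -0.001]
force: [1.2, 0.5, -3.6]
width: 0.516
avg p [ 0.4372 -0.2301  0.3933] f [ 0.68  0.48 -2.95] w 0.0474 t 19.5
[-0.334  0.125  0.823  1.668 -0.093  1.39   0.583]
[(0.56, [307.2, 171.9], array([ 0.48733943, -0.2367051 ,  0.        ]))]
from [ 0.4379 -0.2294  0.3934] yaw 4.63 tilt 0.03 n 1 rot/row deg [-0.03 -0.    0.13] clock 19.7
[-0.0006, -0.0009, -0.0016]
```

View pics/v_w.png

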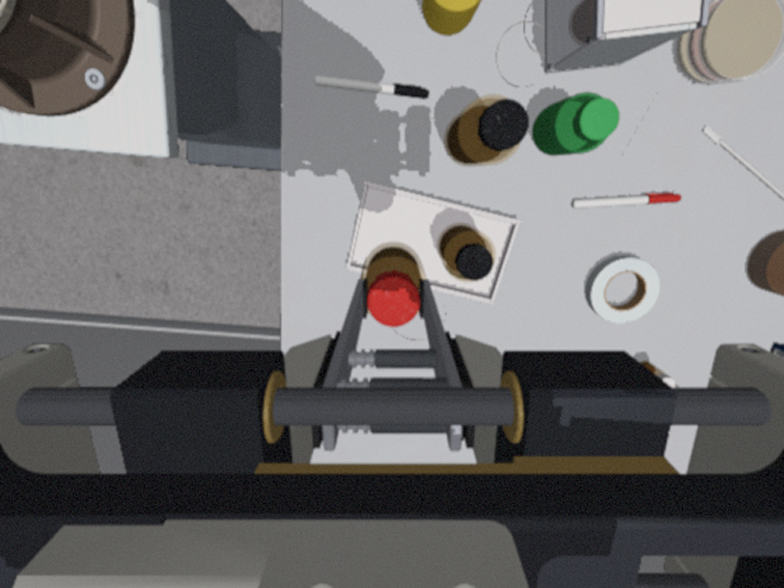

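View pics/v_t.png

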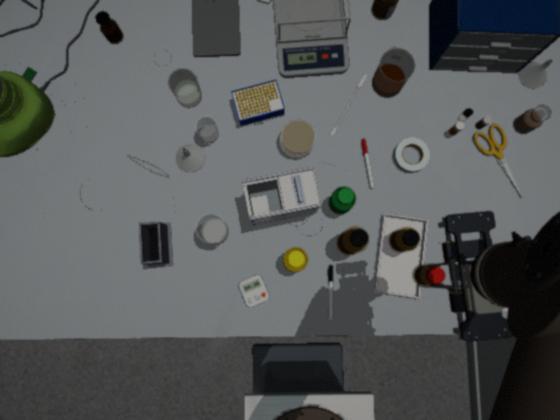

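```bash
python3 -m creep '[{"translation":[0,0,0.02],"rot":[0,0,0],"jaw":0.04},{"translation":[0,0,0.03],"rot":[0,0,0],"jaw":0.04},{"translation":[0,0,0.03],"rot":[0,0,0],"jaw":0.04},{"translation":[0,0,0.03],"rot":[0,0,0],"jaw":0.04},{"translation":[0,0,0.03],"rot":[0,0,0],"jaw":0.04},{"translation":[0,0,0.03],"rot":[0,0,0],"jaw":0.04},{"translation":[0,0,0.02],"rot":[0,0,0],"jaw":0.04},{"translation":[0,0,0.004],"rot":[0,0,0],"jaw":0.04},{"translation":[0,0,0],"rot":[0,0,0],"jaw":0.04}]' 28
python3 - <<'E'
from h import *
p=avg(4)
t,i=snap("wrist","pics/w_w.png",s=1.4)
E
```

```text
clock: 20.45
position: [0.4369, -0.2297, 0.1988]
ee_rot: [-2.13, -2.306, 0.003]
force: [-0.5, -0.3, -1.2]
width: 0.516
avg p [ 0.4378 -0.2303  0.2001] f [ 0.17  0.67 -1.77] w 0.0471 t 20.6
```

View pics/w_w.png

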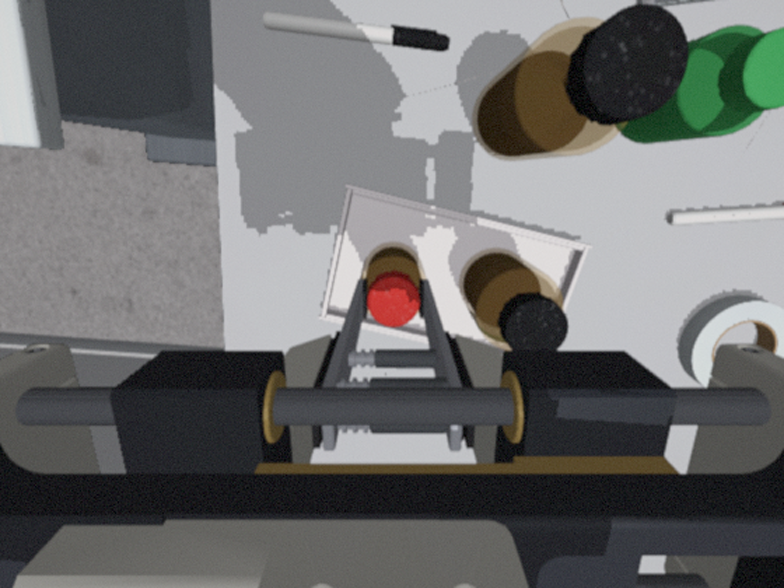

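```bash
python3 -m creep '[{"translation":[0,0,0.005],"rot":[0,0,0],"jaw":0.04},{"translation":[0,0,0.004],"rot":[0,0,0],"jaw":0.04},{"translation":[0,0,0],"rot":[0,0,0],"jaw":0.04}]' 28
python3 - <<'E'
from h import *
p=avg(3)
E
python3 -m creep '[{"translation":[0,0,0.002],"rot":[0,0,0],"jaw":0.04},{"translation":[0,0,0],"rot":[0,0,0],"jaw":0.04}]' 28
python3 - <<'E'
from h import *
p=avg(3)
E
```

```text
clock: 20.95
position: [0.4371, -0.23, 0.1901]
ee_rot: [-2.131, -2.307, 0.0]
force: [0.4, -0.0, -3.4]
width: 0.514
avg p [ 0.4371 -0.2301  0.1903] f [ 0.38 -0.04 -2.51] w 0.0472 t 21.05
clock: 21.27
position: [0.4373, -0.2303, 0.1884]
ee_rot: [-2.132, -2.307, 0.0]
force: [-0.0, -0.7, -3.0]
width: 0.518
avg p [ 0.4373 -0.2303  0.1885] f [-0.23 -0.25 -2.38] w 0.0471 t 21.3667
```

```bash
python3 -m creep '[{"translation":[0,0,0.001],"rot":[0,0,0],"jaw":0.04},{"translation":[0,0,0],"rot":[0,0,0],"jaw":0.04}]' 28
python3 - <<'E'
from h import *
p=avg(3)
E
python3 -m creep '[{"translation":[0,0,0.001],"rot":[0,0,0],"jaw":0.04},{"translation":[0,0,0],"rot":[0,0,0],"jaw":0.04}]' 28
python3 - <<'E'
from h import *
p=avg(3)
E
```

```text
clock: 21.58
position: [0.4374, -0.2305, 0.1878]
ee_rot: [2.132, 2.307, 0.0]
force: [0.0, 0.0, 0.2]
width: 0.514
avg p [ 0.4374 -0.2305  0.1878] f [-0.35 -0.44 -0.05] w 0.047 t 21.6833
clock: 21.9
position: [0.4378, -0.2308, 0.1875]
ee_rot: [2.132, 2.306, 0.001]
force: [-2.9, 1.5, 9.4]
width: 0.514
avg p [ 0.4378 -0.2308  0.1875] f [-2.23  0.85  9.53] w 0.0469 t 22.0
```

```bash
python3 -m creep '[{"translation":[0,0,-0.001],"rot":[0,0,0],"jaw":0.04},{"translation":[0,0,0],"rot":[0,0,0],"jaw":0.049},{"translation":[0,0,0],"rot":[0,0,0],"jaw":0.053},{"translation":[0,0,0],"rot":[0,0,0],"jaw":0.0575},{"translation":[0,0,0],"rot":[0,0,0],"jaw":0.0575},{"translation":[0,0,0],"rot":[0,0,0],"jaw":0.0575},{"translation":[0,0,0],"rot":[0,0,0],"jaw":0.0575}]' 25
python3 - <<'E'
from h import *
p=avg(3)
t,i=snap("wrist","pics/x_w.png",crop=(180,100,380,300),s=3)
E
```

```text
clock: 22.63
position: [0.4373, -0.2303, 0.1876]
ee_rot: [-2.132, -2.307, 0.0]
force: [0.3, 0.4, -1.1]
width: 0.622
avg p [ 0.4373 -0.2303  0.1876] f [ 0.32 -0.05 -1.02] w 0.0578 t 22.7333
```

View pics/x_w.png

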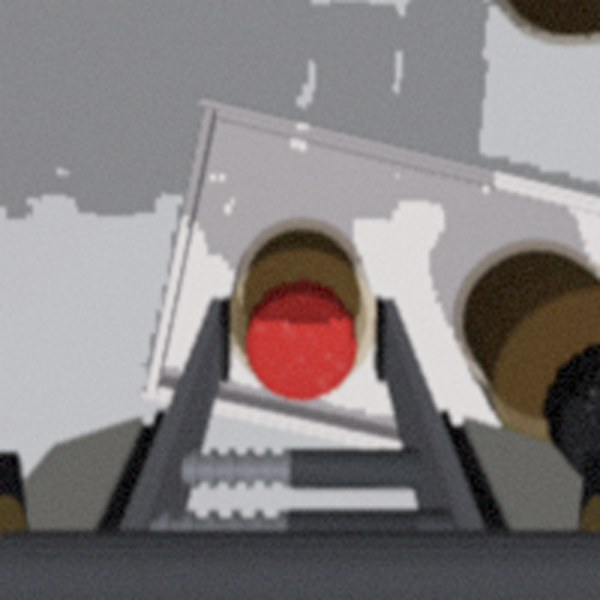

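```bash
python3 -m creep '[{"translation":[0,0,-0.006],"rot":[0,0,0],"jaw":0.0575},{"translation":[0,0,-0.015],"rot":[0,0,0],"jaw":0.0575},{"translation":[0,0,-0.02],"rot":[0,0,0],"jaw":0.0575},{"translation":[0,0,-0.03],"rot":[0,0,0],"jaw":0.0575},{"translation":[0,0,-0.03],"rot":[0,0,0],"jaw":0.0575},{"translation":[0,0,-0.03],"rot":[0,0,0],"jaw":0.0575},{"translation":[0,0,-0.03],"rot":[0,0,0],"jaw":0.0575},{"translation":[0,0,0],"rot":[0,0,0],"jaw":0.0575}]' 25
python3 - <<'E'
from h import *
p=avg(2)
t,i=snap("wrist","pics/y_w.png",crop=(150,50,430,300),s=2.5)
plan([0.523,0.373,0.36],4.5,16)
E
```

```text
clock: 23.5
position: [0.4391, -0.232, 0.3542]
ee_rot: [2.128, 2.301, 0.006]
force: [1.4, -0.7, -0.4]
width: 0.623
avg p [ 0.4388 -0.2317  0.353 ] f [ 0.56 -0.72 -0.95] w 0.0576 t 23.55
from [ 0.4372 -0.2302  0.3486] yaw 4.52 tilt 0.03 n 16 rot/row deg [ 0. -0.  0.] clock 23.65
[0.0372, 0.0083, -0.0007]
[0.0372, 0.0083, -0.0007]
[0.0372, 0.0083, -0.0007]
[0.0372, 0.0083, -0.0007]
[0.0372, 0.0083, -0.0007]
[0.0372, 0.0083, -0.0007]
[0.0372, 0.0083, -0.0007]
[0.0372, 0.0083, -0.0007]
[0.0372, 0.0083, -0.0007]
[0.0372, 0.0083, -0.0007]
[0.0372, 0.0083, -0.0007]
[0.0372, 0.0083, -0.0007]
[0.0372, 0.0083, -0.0007]
[0.0372, 0.0083, -0.0007]
[0.0372, 0.0083, -0.0007]
[0.0372, 0.0083, -0.0007]
```

View pics/y_w.png

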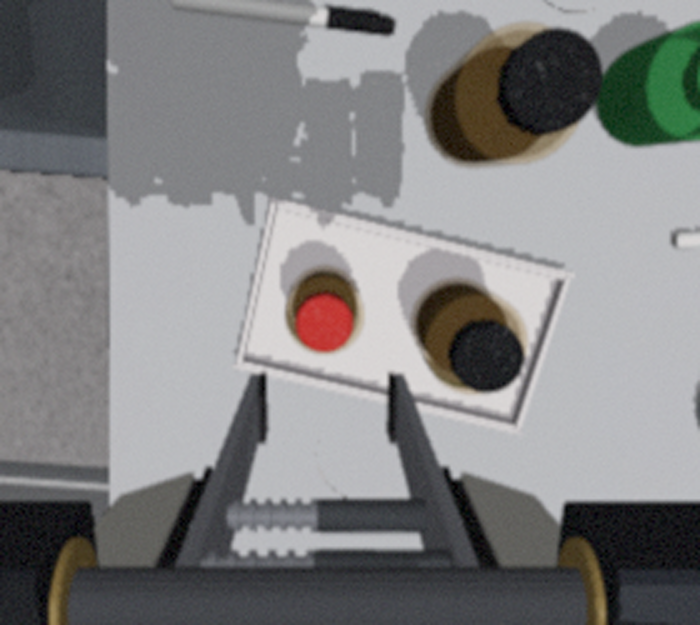

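```bash
python3 -m creep '[{"translation":[0.0186,0.0042,0],"rot":[0,0,0],"jaw":0.0575},{"translation":[0.0372,0.0083,0],"rot":[0,0,0],"jaw":0.0575},{"translation":[0.0372,0.0083,0],"rot":[0,0,0],"jaw":0.0575},{"translation":[0.0372,0.0083,0],"rot":[0,0,0],"jaw":0.0575},{"translation":[0.0372,0.0083,0],"rot":[0,0,0],"jaw":0.0575},{"translation":[0.0372,0.0083,0],"rot":[0,0,0],"jaw":0.0575},{"translation":[0.0372,0.0083,0],"rot":[0,0,0],"jaw":0.0575},{"translation":[0.0372,0.0083,0],"rot":[0,0,0],"jaw":0.0575},{"translation":[0.0372,0.0083,0],"rot":[0,0,0],"jaw":0.0575},{"translation":[0.0372,0.0083,0],"rot":[0,0,0],"jaw":0.0575},{"translation":[0.0372,0.0083,0],"rot":[0,0,0],"jaw":0.0575},{"translation":[0.0372,0.0083,0],"rot":[0,0,0],"jaw":0.0575}]' 25
python3 -m creep '[{"translation":[0.0372,0.0083,0],"rot":[0,0,0],"jaw":0.0575},{"translation":[0.0372,0.0083,0],"rot":[0,0,0],"jaw":0.0575},{"translation":[0.0372,0.0083,0],"rot":[0,0,0],"jaw":0.0575},{"translation":[0.0372,0.0083,0],"rot":[0,0,0],"jaw":0.0575},{"translation":[0.0186,0.0042,0],"rot":[0,0,0],"jaw":0.0575},{"translation":[0,0,0],"rot":[0,0,0],"jaw":0.0575},{"translation":[0,0,0],"rot":[0,0,0],"jaw":0.0575}]' 25
python3 - <<'E'
from h import *
p=avg(3)
t,i=snap("wrist","pics/z_w.png",crop=(180,100,380,300),s=3)
cv2.imwrite("pics/z_raw.png",i)
plan([0.523,0.373,0.30],4.5)
E
```

```text
clock: 24.65
position: [0.498, 0.2052, 0.3471]
ee_rot: [-2.132, -2.306, 0.004]
force: [0.9, -0.2, -0.9]
width: 0.626
clock: 25.23
position: [0.5221, 0.3742, 0.3461]
ee_rot: [2.13, 2.309, -0.007]
force: [-0.4, -0.6, -1.3]
width: 0.624
avg p [0.5226 0.3729 0.3469] f [ 0.45 -0.68 -1.03] w 0.0575 t 25.3333
from [0.5232 0.3717 0.3486] yaw 4.39 tilt 0.04 n 2 rot/row deg [-0.01  0.02 -0.06] clock 25.4333
[0.0007, -0.0001, 0.0243]
[0.0007, -0.0001, 0.0243]
```

View pics/z_w.png

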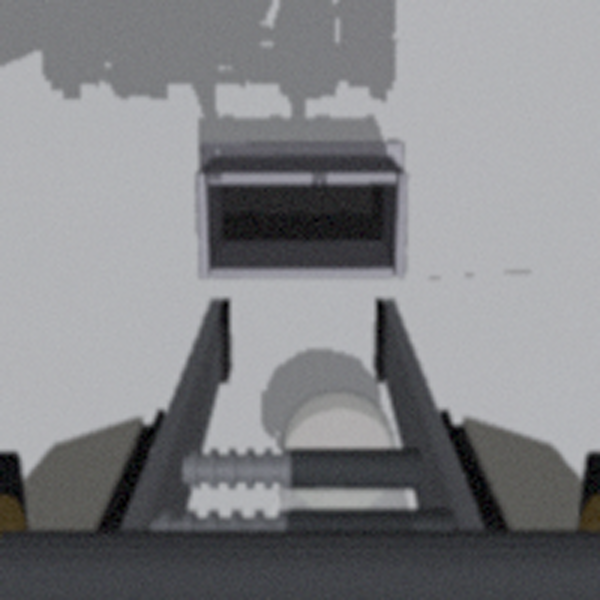

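```bash
python3 - <<'E'
from h import *
np.set_printoptions(precision=4,suppress=True)
t=optics.camera_info("wrist")
q=[at(t,(180+x/3,100+y/3),.088) for x,y in [(210,184),(396,184),(400,268),(208,270)]]
for a in q: print(a)
print(np.mean(q,0)); p=avg(3)
plan([0.523,0.375,0.24],4.5,4)
E
```

```text
[0.4787 0.3929 0.088 ]
[0.5642 0.3994 0.088 ]
[0.5703 0.3602 0.088 ]
[0.4797 0.3522 0.088 ]
[0.5232 0.3762 0.088 ]
avg p [0.5232 0.372  0.3488] f [-0.07 -0.18 -1.1 ] w 0.0576 t 25.5333
from [0.5231 0.3725 0.349 ] yaw 4.44 tilt 0.02 n 4 rot/row deg [ 0.   -0.   -0.02] clock 25.5833
[0.0006, 0.0, 0.0273]
[0.0006, 0.0, 0.0273]
[0.0006, 0.0, 0.0273]
[0.0006, 0.0, 0.0273]
```

```bash
python3 -m creep '[{"translation":[0.0025,0,0.035],"rot":[0,0,0],"jaw":0.0575},{"translation":[0,0,0.035],"rot":[0,0,0],"jaw":0.0575},{"translation":[0,0,0.035],"rot":[0,0,0],"jaw":0.0575},{"translation":[0,0,0.03],"rot":[0,0,0],"jaw":0.0575},{"translation":[0,0,0],"rot":[0,0,0],"jaw":0.0575},{"translation":[0,0,0],"rot":[0,0,0],"jaw":0.0575}]' 25
python3 - <<'E'
from h import *
p=avg(3)
t,i=snap("wrist","pics/za_w.png",crop=(180,100,380,300),s=3)
E
```

```text
clock: 26.08
position: [0.5222, 0.3753, 0.2132]
ee_rot: [-2.132, -2.307, 0.004]
force: [1.3, 0.3, -0.5]
width: 0.628
avg p [0.5232 0.3759 0.2148] f [ 0.8   0.14 -0.44] w 0.0573 t 26.1833
```

View pics/za_w.png

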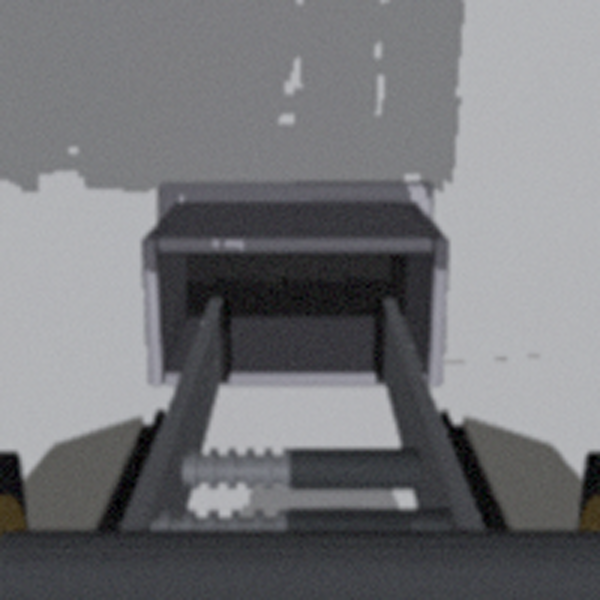

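```bash
python3 -m creep '[{"translation":[0,0,0.015],"rot":[0,0,0],"jaw":0.0575},{"translation":[0,0,0.015],"rot":[0,0,0],"jaw":0.0575},{"translation":[0,0,0],"rot":[0,0,0],"jaw":0.0575}]' 25
python3 - <<'E'
from h import *
p=avg(3)
t,i=snap("wrist","pics/zb_w.png",crop=(180,100,380,300),s=3)
E
```

```text
clock: 26.53
position: [0.5222, 0.3758, 0.1829]
ee_rot: [-2.132, -2.307, 0.002]
force: [-0.6, 0.2, -1.3]
width: 0.629
avg p [0.5226 0.376  0.1839] f [-0.13 -0.1  -1.42] w 0.0575 t 26.6333
```

View pics/zb_w.png

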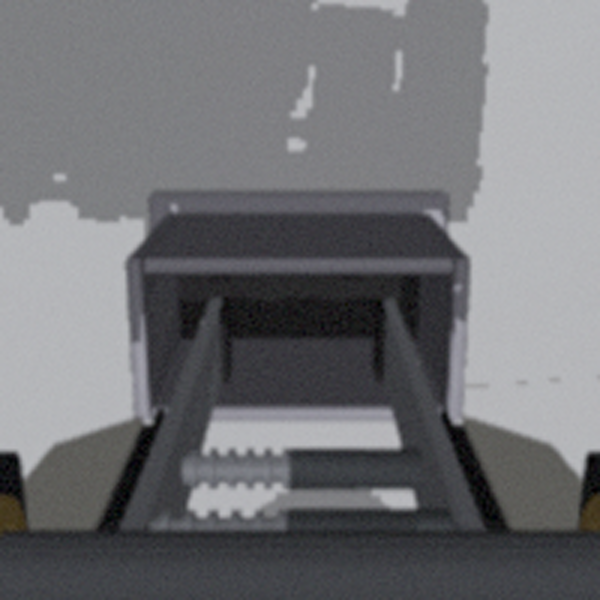

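```bash
python3 -m creep '[{"translation":[0,0,0.02],"rot":[0,0,0],"jaw":0.0575},{"translation":[0,0,0.02],"rot":[0,0,0],"jaw":0.0575},{"translation":[0,0,0.012],"rot":[0,0,0],"jaw":0.0575},{"translation":[0,0,0],"rot":[0,0,0],"jaw":0.0575}]' 25
python3 - <<'E'
from h import *
p=avg(3)
E
python3 -m creep '[{"translation":[0,0,0.003],"rot":[0,0,0],"jaw":0.0575},{"translation":[0,0,0],"rot":[0,0,0],"jaw":0.0575}]' 25
python3 - <<'E'
from h import *
p=avg(3)
E
```

```text
clock: 27.07
position: [0.5217, 0.3755, 0.1299]
ee_rot: [-2.132, -2.307, 0.005]
force: [-1.8, -0.1, -1.4]
width: 0.623
avg p [0.5224 0.3758 0.1311] f [-0.35  0.17 -1.1 ] w 0.0575 t 27.1667
clock: 27.38
position: [0.5232, 0.3762, 0.1293]
ee_rot: [2.132, 2.307, 0.002]
force: [-0.7, -1.2, -1.1]
width: 0.628
avg p [0.523  0.3762 0.1293] f [-0.55 -0.63 -1.47] w 0.0573 t 27.4833
```

```bash
python3 -m creep '[{"translation":[0,0,0.002],"rot":[0,0,0],"jaw":0.0575},{"translation":[0,0,0],"rot":[0,0,0],"jaw":0.0575}]' 25
python3 - <<'E'
from h import *
p=avg(3)
E
python3 -m creep '[{"translation":[0,0,0.001],"rot":[0,0,0],"jaw":0.0575},{"translation":[0,0,0],"rot":[0,0,0],"jaw":0.0575}]' 25
python3 - <<'E'
from h import *
p=avg(3)
E
```

```text
clock: 27.7
position: [0.5227, 0.376, 0.1265]
ee_rot: [-2.132, -2.307, 0.0]
force: [-0.6, -0.9, -0.8]
width: 0.624
avg p [0.5227 0.3759 0.1265] f [-0.79  0.03 -0.87] w 0.0574 t 27.8
clock: 28.02
position: [0.5229, 0.3761, 0.1258]
ee_rot: [2.132, 2.307, 0.001]
force: [0.0, 0.5, 0.5]
width: 0.624
avg p [0.5229 0.3761 0.1258] f [0.17 0.22 0.76] w 0.0573 t 28.1167
```

```bash
python3 -m creep '[{"translation":[0,0,0],"rot":[0,0,0],"jaw":0.062},{"translation":[0,0,0],"rot":[0,0,0],"jaw":0.066},{"translation":[0,0,0],"rot":[0,0,0],"jaw":0.075},{"translation":[0,0,0],"rot":[0,0,0],"jaw":0.0918},{"translation":[0,0,0],"rot":[0,0,0],"jaw":0.0918},{"translation":[0,0,0],"rot":[0,0,0],"jaw":0.0918}]' 20
python3 - <<'E'
from h import *
p=avg(2)
t,i=snap("wrist","pics/zc_w.png",crop=(150,100,410,310),s=3)
E
```

```text
clock: 28.67
position: [0.5228, 0.3759, 0.1256]
ee_rot: [2.132, 2.307, 0.0]
force: [-0.5, 1.3, -0.5]
width: 0.959
avg p [0.5228 0.3759 0.1256] f [-0.58  0.21 -0.26] w 0.0899 t 28.7167
```

View pics/zc_w.png

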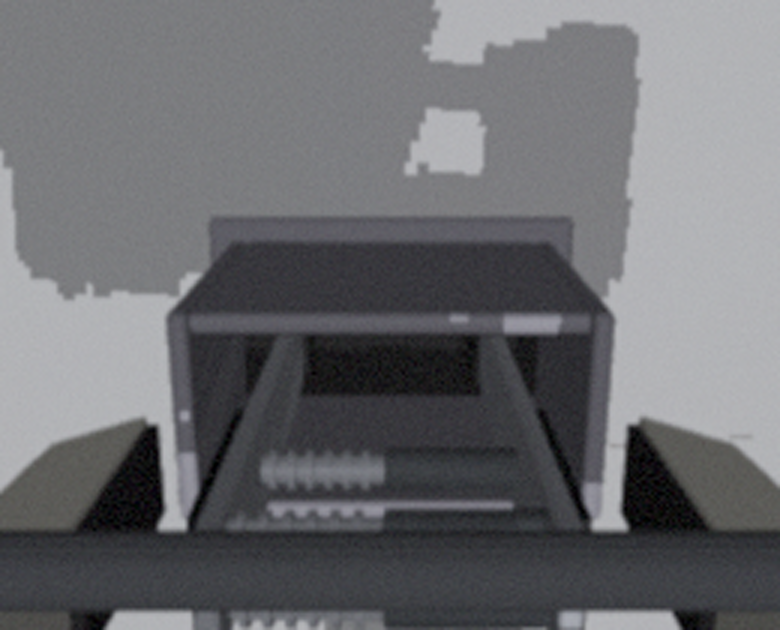

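Fingers clear both sides; tongs stand upright. Rising straight up.

```bash
python3 -m creep '[{"translation":[0,0,-0.01],"rot":[0,0,0],"jaw":0.0918},{"translation":[0,0,-0.02],"rot":[0,0,0],"jaw":0.0918},{"translation":[0,0,-0.035],"rot":[0,0,0],"jaw":0.0918},{"translation":[0,0,-0.04],"rot":[0,0,0],"jaw":0.0918},{"translation":[0,0,-0.04],"rot":[0,0,0],"jaw":0.0918},{"translation":[0,0,-0.04],"rot":[0,0,0],"jaw":0.0918},{"translation":[0,0,-0.04],"rot":[0,0,0],"jaw":0.0918},{"translation":[0.03,0,0],"rot":[0,0,0],"jaw":0.0918},{"translation":[0.03,0,0],"rot":[0,0,0],"jaw":0.0918},{"translation":[0,0,0],"rot":[0,0,0],"jaw":0.0918},{"translation":[0,0,0],"rot":[0,0,0],"jaw":0.0918}]' 20
python3 - <<'E'
from h import *
p=avg(2)
snap("wrist","pics/zd_w.png",s=1.4);snap("scene","pics/zd_s.png",s=1.4);snap("top","pics/zd_t.png",s=1.4)
E
```

```text
clock: 29.73
position: [0.5169, 0.4378, 0.3506]
ee_rot: [-2.128, -2.311, 0.0]
force: [0.2, -0.7, 0.1]
width: 1.001
avg p [0.5173 0.4369 0.3507] f [ 0.4  -0.43  0.19] w 0.0916 t 29.7833
```

View pics/zd_w.png

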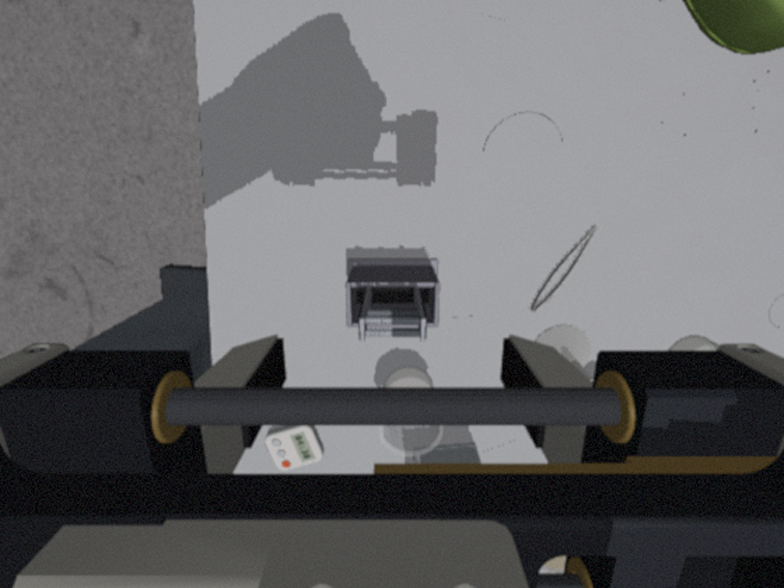

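View pics/zd_s.png

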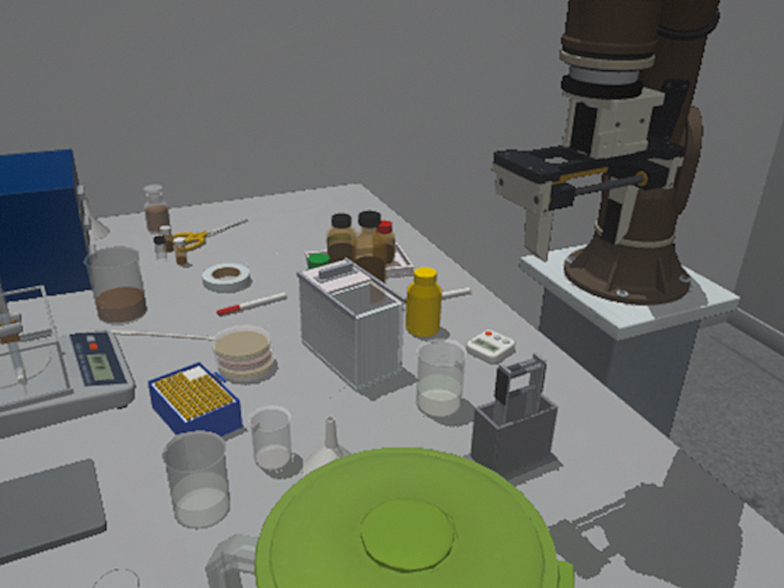

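View pics/zd_t.png

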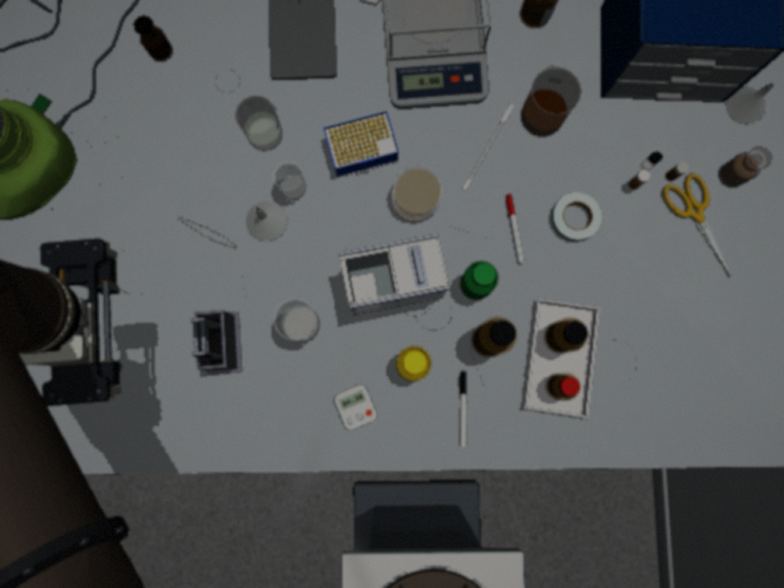

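```bash
python3 -c "
from cell import arm
print(arm.observe()['clock']); print(arm.sign_off())"
```

```text
29.9833
the job is handed in; nothing more can be done
None
```

I handed the job in at 30 s (the limit was 69 s); the interface gives no verdict. The small red-capped bottle now stands upright in the free end of the tray, and the tongs are back in their holder.

- **Cover:** I pushed it by the bar until it met the end stop, where it stopped moving and the force rose to about 5 N. The small bottle was in the left (+y) well, which is now fully open.
- **Bottle:** I gripped it by the cap with the tongs, lifted it out over the other things and lowered it until it touched the tray floor. Contact force peaked at about 9.5 N before I eased off and released. The gripper never touched the bottle.
- **Tongs:** I lowered them to the holder floor, released them and moved the arm clear.

**Last checks:** The final scene and top pictures show the bottle upright in the tray, the tongs upright in the holder and the cover over the other well. The tray bottle, tall bottle, beaker and the green and yellow look-alikes are all standing where they were. The stoppered bottle is under the closed cover, so the last pictures don't show it, but nothing touched it. No check failed. The TCP position readings scattered by 1–3 mm just after moves, so I averaged them where it mattered.

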